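Find the binding rotor and collar it

ROBOT

A 7-joint arm with a two-finger parallel gripper is mounted at the origin on the work surface. World frame = base frame: x ahead of the robot, y to its left, z up, the work surface at z = 0. Lengths are in m, angles in rad, forces in N, time in s.
With the tool pointing down it reaches from about 0.425 to 0.825 m from the base axis. Payload 3.6 kg.
Tool frame: the origin (TCP) lies on the centre line of the jaws, within the pads' length; the fingertips stand 19 mm ahead of it and the grasp point (between the pads) is the TCP (tcp_to_tips is the distance from the TCP to the fingertips, in m); z points along the fingers, y is the direction in which the jaws open and shut (so a half turn about z gives the same grasp; the last joint's range is limited). The gripper opens to 85 mm and grips with 20 to 120 N. Pads are 22 mm wide; open, the fingers measure 114 mm over their backs; the gripper's body (76 mm by 85 mm) begins 54 mm behind the grasp point. The pads swing forward as they close: fully open they stand 13 mm farther back than shut.
Start: joints at [1.119, 0.615, -0.013, 1.423, 0.008, 1.103, -0.04], TCP at [0.268, -0.592, 0.225] pointing down, gripper open.
Joint ranges: [-3.12, 3.12], [-0.3, 2.06], [-1.34, 1.32], [0.26, 2.42], [-1.36, 4.5], [0.01, 1.98], [-2.84, 2.84]. Speed limits (rad/s): [2.79, 2.79, 3.14, 3.14, 3.14, 3.14, 3.14].

INTERFACE

Orientations are given as [roll, pitch, yaw] about the fixed x, y, z axes, in that order (R = Rz(yaw) Ry(pitch) Rx(roll)).
In Python, from bench import * gives the robot as it stands.
- The arm moves only by the tool arm_command, never from a script. Its arguments are lists of equal length, an entry for each row: "gripper": the opening, from 0 (shut) to 1 (fully open); "translation": the shift along the world's x, y, z in m, a list of three; "rot": the turn, a rotation vector about the world's x, y, z in degrees, a list of three. In form: {"gripper": [gripper, ...], "translation": [[x, y, z], ...], "rot": [[wx, wy, wz], ...]}. A call has 1 to 20 rows; each row shifts and turns the commanded pose from where the row before left it; what a row does not reach is not made up. A row lasts 1/12 s, in which the tool goes at most 41.7 mm and 7.16 degrees, less where a joint would pass 70% of its speed; a pose out of reach is approached as far as the arm can. A call is refused whole if a number of a shift passes 0.0417 or a number of a turn 7.16, either way. A call with a gripper value outside its range is refused whole. The fingers move at their own pace and stop on an object; "force" is the grip in N (left out, the last holds). Time passes only in rows, so rows that do not move let the fingers close. It gives the time, the measured TCP pose, the force and the opening at its end, in the units of the state.
- sense(): the state, without advancing time (a new reading comes with each control period).
- get_image(name): name is "scene" or "top" or "wrist"; returns the picture (480x640x3 uint8, red, green, blue); there is no depth.
- get_calibration(name): a dict with "mtx" (3x3 intrinsics, pixels), "R" (3x3) and "t" (3): a world point X has camera coordinates R X + t. Camera axes: x right, y down, z forward; pixel columns grow to the right and rows downward; lengths in m; the calibration is good to about 2 mm. A picture is of the moment at which its call begins: read the wrist's pose just before it. get_calibration takes no time and is no camera call; for the wrist camera it gives the pose at the moment of the call.
- close_job(): hands the job in, once; it reports no verdict.
Trained networks look in the newest picture that a camera, given by its name, has taken for a name from the list of things; names that differ only in an ending like _2 or _b are one class to them, and where a whole thing is asked for, a point or a joint stands for the part that bears it (a point fixed in the world has none). Each returns a list of dicts, best first, with "confidence" (0 to 1); they miss things now and then, are a little off and sometimes report something else, mostly with a low value. They report only what shows in the picture. A call takes as long as a camera call. They do not tell look-alikes from the thing itself.
- look_for(camera, name): "extent" ([centre column, centre row, width, height] in pixels, round what is visible of it).
- landmark_of(camera, name): "pixel" ([column, row] in pixels: a listed point, or the origin of a listed thing).
The state is a dict: "time_s": time; "q": joint angles; "joint_velocities": joint speeds; "joint_torque": joint torques, N m; "tcp_pos": TCP position; "orientation": TCP orientation; "force": force on the tool from outside, world axes, zero at the start; "ft_torque": the same for the moment, N m; "opening": finger opening in m.
Only numpy, scipy, OpenCV 4.12 (cv2) and the standard library are available. Lean on these libraries where they do the work, as an engineer would, in place of code of your own. Each camera call takes 0.05 s, during which the arm holds its last target.

TASK

Turn each of the three rotors on the spinner bank by its orange peg at least a third of a turn in one direction (either will do, but do not turn it back), pushing gently (never more than about 15 N), and feel which one binds; the other two run free. Then put the red service collar over the post of the binding rotor, fully down on its cap, let go, and leave the blue collar and everything else on the bench where it is.

Things in the scene. Friction and masses are not known exactly. Their poses are not given: they have to be found in the camera images.
- bank: fixed white three-station spinner bank, 165 mm (its x) by 475 mm (its y) and 36 mm tall; origin under its centre on the bench, z up. Its three stations lie at y = +155 (left), 0 (mid) and -155 mm (right), x = 0. Each station has a level aluminium rotor disc turning about the vertical axis through the station's post; above the disc a stationary black square cap, 46 x 46 mm, whose flat top is 70 mm above the bench; on it a stationary steel post.
- post_left (a point): tip of the left station's upright steel post, 97 mm above the bench: 18.4 mm thick, 27 mm tall above the cap's flat top, its last 7 mm tapering to a 10 mm tip. It marks the rotor's axis.
- rotor_left (a joint): angle of the left rotor, rad; grows counter-clockwise seen from above, without end stops. At 0 its peg lies on the bank's -x side (the robot's side); starts within 0.5 of 0.
- disc_left: the left rotor disc with its peg: aluminium, 132 mm across, 8 mm thick, 0.2 kg, top face 46 mm above the bench; origin on its axis, its x axis points from the peg to the axis, z up. A free-running one takes under 1 N at the peg to keep turning and rolls on a little when let go; the binding one takes some 4 to 8 N at the peg and stops at once. All three look alike; which one binds differs from start to start, and cannot be told without turning them.
- peg_left (a point): top of the left rotor's orange finger peg: upright, 12 mm thick, 28 mm tall above the disc, top 74 mm above the bench, 54 mm from the axis.
- post_mid (a point): tip of the mid station's upright steel post, 97 mm above the bench: 18.4 mm thick, 27 mm tall above the cap's flat top, its last 7 mm tapering to a 10 mm tip. It marks the rotor's axis.
- rotor_mid (a joint): angle of the mid rotor, rad; grows counter-clockwise seen from above, without end stops. At 0 its peg lies on the bank's -x side (the robot's side); starts within 0.5 of 0.
- disc_mid: the mid rotor disc with its peg: aluminium, 132 mm across, 8 mm thick, 0.2 kg, top face 46 mm above the bench; origin on its axis, its x axis points from the peg to the axis, z up. A free-running one takes under 1 N at the peg to keep turning and rolls on a little when let go; the binding one takes some 4 to 8 N at the peg and stops at once. All three look alike; which one binds differs from start to start, and cannot be told without turning them.
- peg_mid (a point): top of the mid rotor's orange finger peg: upright, 12 mm thick, 28 mm tall above the disc, top 74 mm above the bench, 54 mm from the axis.
- post_right (a point): tip of the right station's upright steel post, 97 mm above the bench: 18.4 mm thick, 27 mm tall above the cap's flat top, its last 7 mm tapering to a 10 mm tip. It marks the rotor's axis.
- rotor_right (a joint): angle of the right rotor, rad; grows counter-clockwise seen from above, without end stops. At 0 its peg lies on the bank's -x side (the robot's side); starts within 0.5 of 0.
- disc_right: the right rotor disc with its peg: aluminium, 132 mm across, 8 mm thick, 0.2 kg, top face 46 mm above the bench; origin on its axis, its x axis points from the peg to the axis, z up. A free-running one takes under 1 N at the peg to keep turning and rolls on a little when let go; the binding one takes some 4 to 8 N at the peg and stops at once. All three look alike; which one binds differs from start to start, and cannot be told without turning them.
- peg_right (a point): top of the right rotor's orange finger peg: upright, 12 mm thick, 28 mm tall above the disc, top 74 mm above the bench, 54 mm from the axis.
- collar_red_c (a point): centre (half-way up) of the red service collar: a plastic ring 38 mm outside, 22 mm bore, 24 mm tall, 30 g, standing flat on the bench at the left or the right of the bank. Fully down on a post its centre is 82 mm above the bench.
- collar_blue_c (a point): centre of a blue collar of the same size, standing on the bench at the other side. Bystander.
- reagent: amber reagent bottle, 50 mm across, 110 mm tall; origin under its base. Bystander.
- dishes: stack of two clear dishes, 90 mm across, 29 mm tall; origin under its base. Bystander.
- tipbox: blue pipette-tip box 85 x 120 x 60 mm; origin under its base. Bystander.
- driver: screwdriver lying on the bench. Bystander.
- jar: white jar, 60 mm across, 70 mm tall; origin under its base. Bystander.
- beaker: glass beaker, 70 mm across, 85 mm tall; origin under its base. Bystander.
Mind the look-alikes: they are no part of the job. Leave any green look-alike of the part that bears collar_red_c alone.

How it is judged:
On the way:
1. each of the three rotors has been turned (a third of a turn one way is always enough) ((value of joint rotor_left above 1.5 rad or value of joint rotor_left below -1.5 rad) and (value of joint rotor_mid above 1.5 rad or value of joint rotor_mid below -1.5 rad) and (value of joint rotor_right above 1.5 rad or value of joint rotor_right below -1.5 rad)), for 0.1 s.
At the end, for the whole second after the job is handed in: The red collar stands over the post of the binding rotor (the one whose seized bearing loads its disc with over 5 N), its axis within 5 mm of the post's, fully down (within 4 mm) and level on the cap; all rotors have come to rest (under 0.3 rad/s) and nothing is held (((contact force between disc_left and anything else above 5 N and horizontal distance between collar_red_c and post_left below 0.005 m) or (contact force between disc_mid and anything else above 5 N and horizontal distance between collar_red_c and post_mid below 0.005 m) or (contact force between disc_right and anything else above 5 N and horizontal distance between collar_red_c and post_right below 0.005 m)) and height (world z) of collar_red_c between 0.078 and 0.086 m and angle between collar_red_c's own z axis and vertical below 0.12 rad and velocity of joint rotor_left between -0.3 and 0.3 rad/s and velocity of joint rotor_mid between -0.3 and 0.3 rad/s and velocity of joint rotor_right between -0.3 and 0.3 rad/s); the robot touches nothing.
It fails at once if a rotor is pushed with more than 20 N (contact force between any of the fingers, the arm and disc_left above 20 N or contact force between any of the fingers, the arm and disc_mid above 20 N or contact force between any of the fingers, the arm and disc_right above 20 N).
It fails at once if the bank is pushed by the robot with more than 25 N (contact force between any of the fingers, the arm and bank above 25 N).
It fails at once if the blue collar or a bystander is moved more than 20 mm (distance of any of collar_blue_c, reagent, dishes, tipbox, driver, jar, beaker from where it was at the start of the episode above 0.02 m).
It also fails if it takes over 72 s, if anything falls off the work surface, if the arm or the gripper's body presses on something with over 40 N, if the wrist force passes 120 N, or if a joint passes its speed limit or range.

## Working session

There is one attempt and no reset: what is moved stays moved. The work goes in short steps, Python scripts to look and compute and a tool call to move; the robot and the scene stay as the last step left them, time stands still between calls to the robot, and variables do not carry over. Pictures are saved under pics/ and viewed, and the job is handed in when it is done.

Besides the shell and the picture viewer there is one more tool, called after "Call:" by a JSON object that holds its "method" and its "body". arm_command: Moves the arm, as the interface text tells. Its arguments: {"type":"object","properties":{"gripper":{"type":"array"},"translation":{"type":"array"},"rot":{"type":"array"},"force":{"type":"number"}},"required":["gripper","translation","rot"]}

```bash
mkdir -p pics; ls; python3 - <<'E'
from bench import *
import cv2
s=sense();print({k:np.round(v,3).tolist() if 'np' in globals() else v for k,v in s.items()})
for n in ("scene","top"):
    im=get_image(n);cv2.imwrite(f"pics/{n}0.png",im[:,:,::-1])
    c=get_calibration(n);print(n,c)
E
```

```text
pics
{'time_s': 0.0, 'q': array([ 1.1194845 ,  0.61591861, -0.01261732,  1.4249166 ,  0.00812676,
        1.10335491, -0.04037975]), 'joint_velocities': array([-0.00193289,  0.00166899, -0.00216994, -0.00048996, -0.00096796,
       -0.00010042, -0.0001203 ]), 'joint_torque': array([-9.64460087e-04, -4.69223928e+01,  2.58895140e-01, -1.71034580e+01,
        9.98715550e-03,  9.63653176e-03,  8.66692233e-06]), 'tcp_pos': array([ 0.26758012, -0.59151922,  0.22403267]), 'orientation': array([-3.13904653e+00,  5.94177884e-05,  4.24911667e-01]), 'force': array([ 0.37010828, -0.18278023, -0.67391664]), 'ft_torque': array([-0.00116059,  0.00190006, -0.02614287]), 'opening': 0.0855324559441171}
scene {'mtx': array([[453.22697374,   0.        , 323.58558274],
       [  0.        , 453.22697374, 239.2535858 ],
       [  0.        ,   0.        ,   1.        ]]), 'R': array([[ 0.42243603,  0.9061931 , -0.01902275],
       [ 0.60202516, -0.29620899, -0.74150249],
       [-0.67757915,  0.30178519, -0.6706804 ]]), 't': array([-0.22835109, -0.25846411,  1.62588347])}
top {'mtx': array([[600.51363519,   0.        , 309.29758033],
       [  0.        , 600.51363519, 240.21237348],
       [  0.        ,   0.        ,   1.        ]]), 'R': array([[ 0.02138676, -0.99973964, -0.00795331],
       [-0.99641698, -0.02066323, -0.08201364],
       [ 0.08182794,  0.00967882, -0.99659947]]), 't': array([-0.00655251,  0.57879636,  1.78638664])}
```

View pics/top0.png

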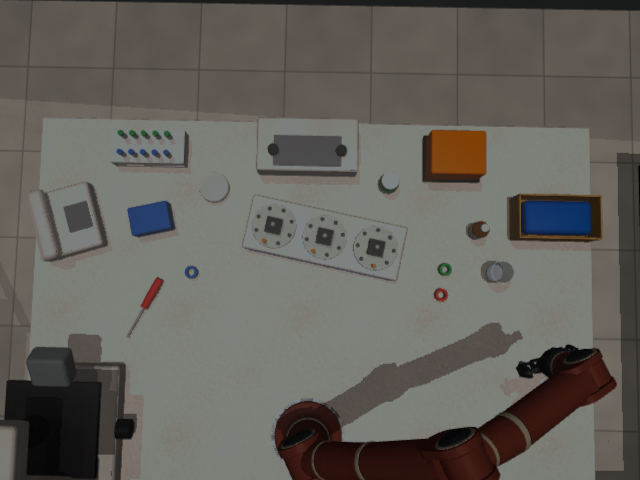

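View pics/scene0.png

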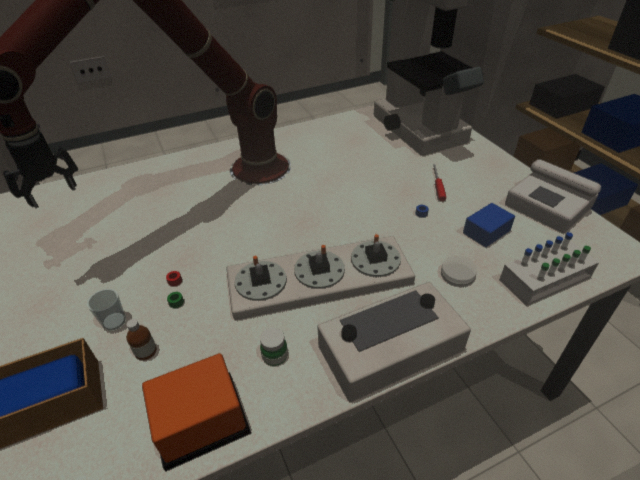

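```bash
cat > h.py <<'E'
from bench import *
import numpy as np, cv2
def ray(cam,px,z):
    c=get_calibration(cam);d=c["R"].T@np.linalg.inv(c["mtx"])@np.array([px[0],px[1],1.]);o=-c["R"].T@c["t"]
    return o+d*(z-o[2])/d[2]
def proj(cam,X):
    c=get_calibration(cam);p=c["mtx"]@(c["R"]@np.array(X)+c["t"]);return p[:2]/p[2]
E
python3 - <<'E'
from h import *
Z=dict(post_left=.097,post_mid=.097,post_right=.097,peg_left=.074,peg_mid=.074,peg_right=.074,collar_red_c=.012,collar_blue_c=.012,bank=0,tipbox=0,reagent=0,dishes=0,jar=0,beaker=0,driver=0.01)
get_image("top")
for n,z in Z.items():
    for r in landmark_of("top",n)[:3]:
        print(n,np.round(r["pixel"],1),round(r["confidence"],2),np.round(ray("top",r["pixel"],z),4))
print(sense()["time_s"])
E
```

```text
post_left [271.7 225.5] 0.95 [0.6133 0.1148 0.097 ]
post_mid [325.7 233.5] 0.77 [ 0.5933 -0.0421  0.097 ]
post_right [379.  247.6] 0.65 [ 0.5556 -0.1967  0.097 ]
post_right [324.7 240.7] 0.36 [ 0.5723 -0.0396  0.097 ]
peg_left [376.7 245.2] 0.75 [ 0.5641 -0.1923  0.074 ]
peg_left [262.9 244.3] 0.73 [0.5598 0.1408 0.074 ]
peg_left [273.5 227.1] 0.46 [0.6111 0.1111 0.074 ]
peg_mid [213.2 191.9] 0.72 [0.7119 0.292  0.074 ]
peg_mid [314.4 252.2] 0.64 [ 0.5398 -0.0105  0.074 ]
peg_right [373.1 269.2] 0.92 [ 0.4937 -0.1827  0.074 ]
collar_red_c [444.8 267. ] 0.65 [ 0.5072 -0.4048  0.012 ]
collar_red_c [373.1 264.4] 0.18 [ 0.5105 -0.1886  0.012 ]
collar_blue_c [193.6 274.1] 0.61 [0.4697 0.3534 0.012 ]
collar_blue_c [314.9 252.2] 0.48 [ 0.5437 -0.012   0.012 ]
bank [323.6 238.6] 0.65 [ 0.5866 -0.0377  0.    ]
tipbox [154.9 220.9] 0.91 [0.6304 0.4808 0.    ]
reagent [474.9 228.8] 0.56 [ 0.6262 -0.4987  0.    ]
dishes [214.8 189.3] 0.75 [0.732  0.3002 0.    ]
dishes [377.4 245.1] 0.37 [ 0.5701 -0.2021  0.    ]
jar [386.7 186.7] 0.67 [ 0.7507 -0.2284  0.    ]
beaker [491.4 273.2] 0.55 [ 0.4918 -0.5485  0.    ]
driver [146.2 306.9] 0.53 [0.368  0.4933 0.01  ]
0.9
```

```bash
python3 - <<'E'
from h import *
ims=[get_image("top").astype(float) for _ in range(4)];im=np.mean(ims,0).astype(np.uint8)
cr=im[180:320,180:520];cv2.imwrite("pics/topcrop.png",cv2.resize(cr,None,fx=2.35,fy=2.35,interpolation=cv2.INTER_CUBIC)[:,:,::-1])
sc=get_image("scene");cr=sc[215:330,140:420];cv2.imwrite("pics/scenecrop.png",cv2.resize(cr,None,fx=2.8,fy=2.8,interpolation=cv2.INTER_CUBIC)[:,:,::-1])
for cam,I in(("top",im),("scene",sc)):
    hsv=cv2.cvtColor(I,cv2.COLOR_RGB2HSV)
    for nm,lo,hi in(("red",0,5),("red2",174,179),("orange",5,18),("blue",95,125),("green",45,85)):
        m=((hsv[:,:,0]>=lo)&(hsv[:,:,0]<=hi)&(hsv[:,:,1]>120)&(hsv[:,:,2]>60)).astype(np.uint8)
        n,l,s,c=cv2.connectedComponentsWithStats(m)
        for i in range(1,n):
            if 6<s[i,4]<400: print(cam,nm,s[i].tolist(),c[i].round(1))
E
```

```text
top red [141, 278, 22, 31, 248] [151.5 292.7]
top red [435, 289, 13, 12, 91] [441.  294.5]
top red [571, 366, 14, 9, 68] [577.4 370.2]
top red [589, 366, 14, 21, 134] [596.  375.6]
top red [587, 395, 13, 10, 58] [591.9 399.2]
top red [287, 403, 32, 9, 126] [303.2 405.9]
top red [275, 430, 8, 14, 69] [278.1 436.1]
top red [333, 431, 7, 10, 56] [336.3 435.5]
top red [292, 442, 15, 19, 135] [299.3 449.9]
top red [454, 444, 17, 12, 118] [461.8 449.9]
top red [459, 454, 23, 26, 323] [470.  467.3]
top red [305, 475, 5, 4, 12] [306.9 476.9]
top orange [474, 222, 14, 15, 97] [479.  229.4]
top orange [262, 239, 4, 3, 11] [263.4 240.1]
top orange [312, 249, 3, 4, 10] [313.  250.2]
top orange [372, 264, 4, 4, 12] [373.3 265.2]
top orange [575, 367, 6, 7, 20] [577.5 370. ]
top orange [589, 367, 8, 5, 19] [592.  368.8]
top orange [592, 372, 6, 4, 13] [594.2 373.9]
top orange [596, 378, 5, 5, 9] [598.  380.4]
top orange [597, 383, 5, 4, 10] [598.9 384.6]
top orange [589, 396, 7, 6, 19] [592.2 398.7]
top orange [287, 403, 19, 9, 53] [297.4 406.3]
top orange [307, 403, 11, 5, 35] [312.1 404.7]
top o
[... 1931 characters left out ...]
range [136, 326, 11, 8, 30] [141.1 328.6]
scene orange [127, 331, 8, 10, 37] [129.7 334.8]
scene orange [0, 339, 88, 80, 381] [ 54.2 375.7]
scene blue [417, 205, 11, 7, 33] [421.6 208.7]
scene blue [567, 233, 5, 4, 16] [568.9 234.3]
scene blue [557, 237, 5, 4, 15] [558.9 238.2]
scene blue [547, 241, 5, 4, 16] [549.1 242.3]
scene blue [537, 245, 5, 4, 16] [538.9 246.3]
scene blue [526, 249, 6, 4, 17] [528.6 250.5]
scene green [585, 247, 5, 3, 10] [586.9 247.7]
scene green [575, 251, 5, 3, 10] [576.9 251.7]
scene green [565, 255, 4, 3, 10] [566.5 256. ]
scene green [554, 259, 5, 3, 11] [556.1 260.2]
scene green [543, 264, 5, 3, 12] [545.4 264.8]
scene green [168, 293, 14, 10, 61] [174.2 297.9]
```

View pics/topcrop.png

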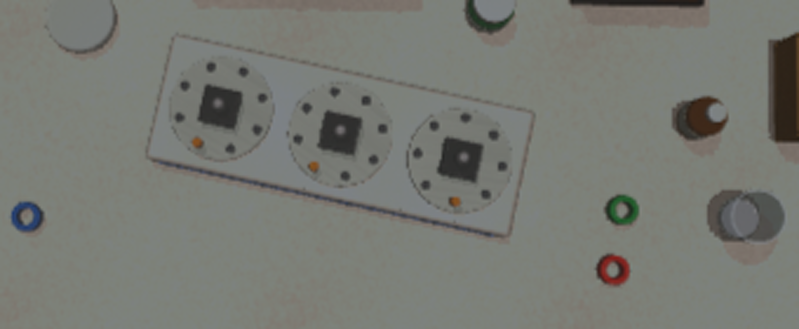

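View pics/scenecrop.png

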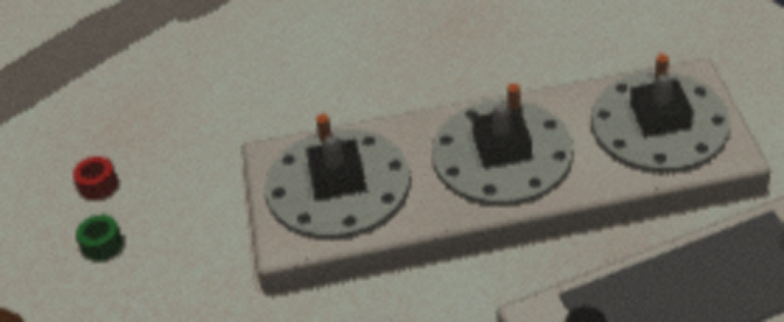

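```bash
python3 - <<'E'
from h import *
from scipy.optimize import least_squares
for n,p in dict(dl=(274,226),dm=(324.7,237),dr=(375.3,248.1)).items(): print(n,ray("top",p,.046).round(4))
P=dict(l=(272.8,224.3),m=(325.1,234.9),r=(377,246.8))
for n,p in P.items(): print(n,ray("top",p,.097).round(4))
obs=[((0,.155,.046),(274,226)),((0,0,.046),(324.7,237)),((0,-.155,.046),(375.3,248.1)),((0,.155,.097),P['l']),((0,0,.097),P['m']),((0,-.155,.097),P['r'])]
def W(v,X):
    c,s=np.cos(v[2]),np.sin(v[2]);return np.array([v[0]+c*X[0]-s*X[1],v[1]+s*X[0]+c*X[1],X[2]])
f=lambda v:np.concatenate([proj("top",W(v,X))-p for X,p in obs])
r=least_squares(f,[.58,-.04,-.18]);v=r.x;print(v,r.fun.round(2))
for y,pg in((.155,(263.4,240.1)),(0,(313,250.2)),(-.155,(373.3,265.2))):
    c=W(v,(0,y,0));p=ray("top",pg,.072);d=p-c;print("post",c[:2].round(4),"peg",p.round(4),np.hypot(*d[:2]).round(4),"angle",(np.arctan2(d[1],d[0])-v[2]-np.pi+6.2832)%6.2832)
for p in((441,294.5),(444.9,268.9)):print("collar",ray("top",p,.018).round(4))
print("red scene",ray("scene",(172.6,276.1),.014).round(4))
for X in [(0,.155,.097),(0,0,.097),(0,-.155,.097)]: print(proj("scene",W(v,X)))
E
```

```text
dl [0.6173 0.1117 0.046 ]
dm [ 0.5875 -0.0402  0.046 ]
dr [ 0.5575 -0.1912  0.046 ]
l [0.6169 0.1117 0.097 ]
m [ 0.5892 -0.0405  0.097 ]
r [ 0.5578 -0.1909  0.097 ]
[ 0.58771314 -0.03988652 -0.1939378 ] [-0.18 -0.08 -0.11 -0.06  0.28 -0.1  -0.16 -0.24 -0.21  0.49  0.38 -0.02]
post [0.6176 0.1122] peg [0.5724 0.1399 0.072 ] 0.053 angle 5.927720996642409
post [ 0.5877 -0.0399] peg [ 0.5457 -0.0063  0.072 ] 0.0538 angle 5.802567516901845
post [ 0.5578 -0.192 ] peg [ 0.5055 -0.1833  0.072 ] 0.0531 angle 0.03007451008638906
collar [ 0.4243 -0.3924  0.018 ]
collar [ 0.5012 -0.4038  0.018 ]
red scene [ 0.4189 -0.3897  0.014 ]
[374.5930035 242.4036689]
[316.46752985 253.13635697]
[255.69039596 264.35866587]
```

Call:
{"method": "arm_command", "body": {"gripper": [0.45,0.45,0.45,0.45,0.45,0.45,0.45,0.45,0.45,0.45,0.45,0.45,0.45,0.45,0.45], "translation": [[0.0169,0.0292,-0.006],[0.0169,0.0292,-0.006],[0.0169,0.0292,-0.006],[0.0169,0.0292,-0.006],[0.0169,0.0292,-0.006],[0.0169,0.0292,-0.006],[0.0169,0.0292,-0.006],[0.0169,0.0292,-0.006],[0.0169,0.0292,-0.006],[0.0169,0.0292,-0.006],[0.0169,0.0292,-0.006],[0.0169,0.0292,-0.006],[0.0169,0.0292,-0.006],[0.0169,0.0292,-0.006],[0,0,0]], "rot": [[0,0,-2.4],[0,0,-2.4],[0,0,-2.4],[0,0,-2.4],[0,0,-2.4],[0,0,-2.4],[0,0,-2.4],[0,0,-2.4],[0,0,-2.4],[0,0,-2.4],[0,0,-2.4],[0,0,-2.4],[0,0,-2.4],[0,0,-2.4],[0,0,0]], "force": 20}}

```text
time_s: 2.4
tcp_pos: [0.5087, -0.1735, 0.1401]
orientation: [-3.135, -0.001, -0.149]
force: [0.3, 1.0, 0.4]
opening: 0.0385
```

```bash
python3 - <<'E'
from h import *
im=get_image("wrist");s=sense();print(s["time_s"],s["tcp_pos"].round(4),s["orientation"].round(4),s["force"].round(2),s["opening"])
for n,X in dict(pegR=(.5045,-.1832,.074),postR=(.5578,-.192,.097),postM=(.5877,-.0399,.097),tcp=s["tcp_pos"]).items():
    p=proj("wrist",X);print(n,p.round(1))
    if 0<p[0]<640 and 0<p[1]<480: cv2.drawMarker(im,tuple(int(a) for a in p),(0,255,0),0,12)
cv2.imwrite("pics/w1.png",im[:,:,::-1])
E
```

```text
2.45 [ 0.5068 -0.1778  0.1405] [-3.1384e+00  1.0000e-04 -1.5190e-01] [-0.38  0.34  0.23] 0.0382481309962665
pegR [330.  254.5]
postR [333.3 153. ]
postM [-21.5 137.7]
tcp [318.4 304.5]
```

View pics/w1.png

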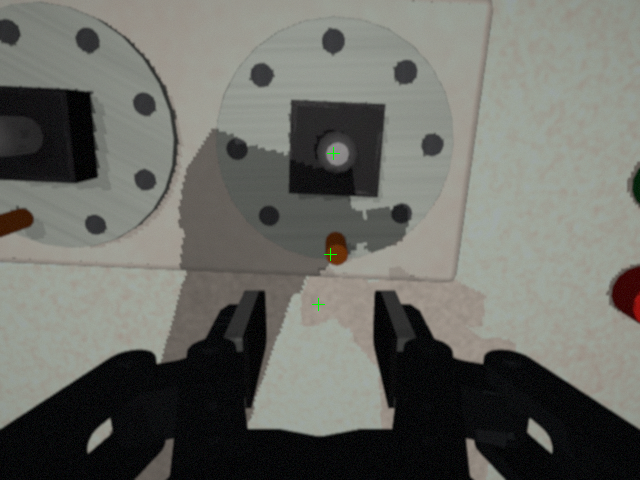

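```bash
python3 - <<'E'
from h import *
get_image("wrist");get_image("wrist")
im=get_image("wrist");s=sense();print(s["time_s"],s["tcp_pos"].round(4),s["orientation"].round(4),s["force"].round(2),s["opening"])
for n,X in dict(pegR=(.5045,-.1832,.074),postR=(.5578,-.192,.097),postM=(.5877,-.0399,.097),tcp=s["tcp_pos"]).items():
    p=proj("wrist",X);print(n,p.round(1))
    if 0<p[0]<640 and 0<p[1]<480: cv2.drawMarker(im,tuple(int(a) for a in p),(0,255,0),0,12)
cv2.imwrite("pics/w2.png",cv2.resize(im[100:300,150:470],None,fx=2.4,fy=2.4)[:,:,::-1])
E
```

```text
2.6 [ 0.5041 -0.1846  0.1414] [ 3.1405e+00 -2.0000e-04 -1.6270e-01] [0.11 0.4  0.98] 0.03864545850392087
pegR [315.8 251.1]
postR [315.3 149.2]
postM [-39.4 137.9]
tcp [318.4 304.5]
```

View pics/w2.png

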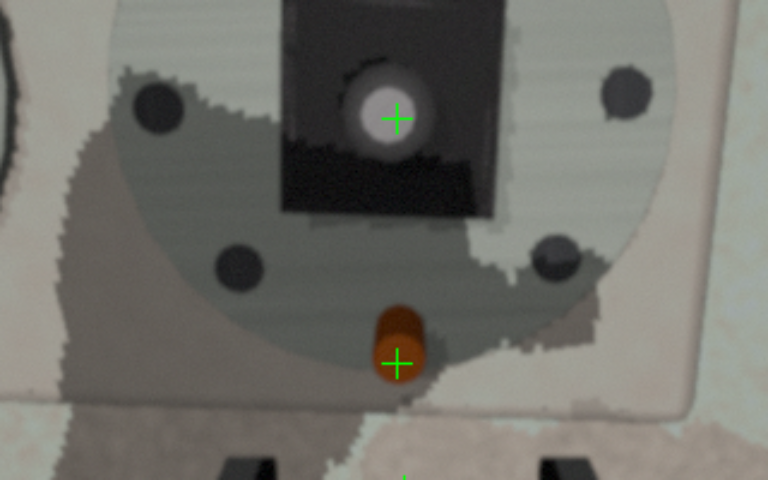

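Call:
{"method": "arm_command", "body": {"gripper": [0.45,0.45,0.45,0.45,0.45,0.45,0.45,0.45,0.45,0.45], "translation": [[0,0.001,-0.014],[0,0,-0.014],[0,0,-0.014],[0,0,-0.009],[0,0,-0.008],[0,0,-0.006],[0,0,-0.004],[0,0,0],[0,0,0],[0,0,0]], "rot": [[0,0,0],[0,0,0],[0,0,0],[0,0,0],[0,0,0],[0,0,0],[0,0,0],[0,0,0],[0,0,0],[0,0,0]]}}

```text
time_s: 3.43
tcp_pos: [0.5049, -0.1826, 0.0727]
orientation: [3.141, -0.001, -0.162]
force: [0.5, -0.7, -0.1]
opening: 0.0387
```

```bash
python3 - <<'E'
from h import *
im=get_image("wrist");s=sense();print(s["time_s"],s["tcp_pos"].round(4),s["orientation"].round(4),s["force"].round(2),s["opening"])
cv2.imwrite("pics/w3.png",im[:,:,::-1])
# path plan: ccw about right post
c=np.array([.5572,-.1910]);p=np.array([.5045,-.1832]);p0=s["tcp_pos"][:2]
print(np.hypot(*(p0-c)),np.degrees(np.arctan2(*(p0-c)[::-1])))
E
```

```text
3.4833 [ 0.5049 -0.1825  0.0727] [ 3.1414e+00 -1.2000e-03 -1.6150e-01] [0.43 0.43 0.15] 0.038396745636139415
0.05298106293859437 170.81028960473193
```

View pics/w3.png

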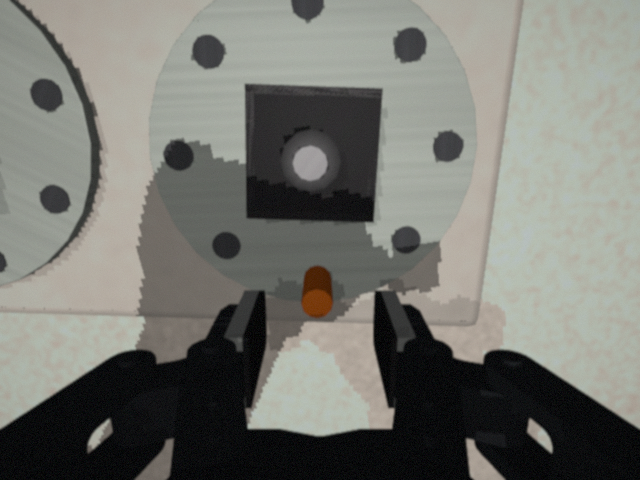

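```bash
cat > circ.py <<'E'
import sys,numpy as np,json
def circ(c,R,a0,step,n,p0):
    a=np.radians(a0+step*np.arange(0,n+1));P=np.array(c)[None]+R*np.c_[np.cos(a),np.sin(a)];P[0]=p0
    d=np.diff(P,axis=0).round(4)
    print(json.dumps([[x,y,0] for x,y in d.tolist()]))
E
python3 -c "
from circ import circ
circ((.5572,-.1910),.0535,170.8,3.5,40,(.5045,-.1827))"
```

```text
[[-0.0005, -0.003, 0], [-0.0002, -0.0033, 0], [-0.0, -0.0033, 0], [0.0002, -0.0033, 0], [0.0004, -0.0032, 0], [0.0006, -0.0032, 0], [0.0008, -0.0032, 0], [0.001, -0.0031, 0], [0.0011, -0.0031, 0], [0.0013, -0.003, 0], [0.0015, -0.0029, 0], [0.0017, -0.0028, 0], [0.0019, -0.0027, 0], [0.002, -0.0026, 0], [0.0022, -0.0024, 0], [0.0023, -0.0023, 0], [0.0024, -0.0022, 0], [0.0026, -0.002, 0], [0.0027, -0.0018, 0], [0.0028, -0.0017, 0], [0.0029, -0.0015, 0], [0.003, -0.0013, 0], [0.0031, -0.0011, 0], [0.0031, -0.001, 0], [0.0032, -0.0008, 0], [0.0032, -0.0006, 0], [0.0032, -0.0004, 0], [0.0033, -0.0002, 0], [0.0033, 0.0, 0], [0.0033, 0.0002, 0], [0.0032, 0.0004, 0], [0.0032, 0.0006, 0], [0.0032, 0.0008, 0], [0.0031, 0.001, 0], [0.003, 0.0012, 0], [0.003, 0.0014, 0], [0.0029, 0.0016, 0], [0.0028, 0.0017, 0], [0.0027, 0.0019, 0], [0.0025, 0.0021, 0]]
```

Call:
{"method": "arm_command", "body": {"gripper": [0.45,0.45,0.45,0.45,0.45,0.45,0.45,0.45,0.45,0.45], "translation": [[-0.0005,-0.003,0],[-0.0002,-0.0033,0],[0,-0.0033,0],[0.0002,-0.0033,0],[0.0004,-0.0032,0],[0.0006,-0.0032,0],[0.0008,-0.0032,0],[0.001,-0.0031,0],[0.0011,-0.0031,0],[0.0013,-0.003,0]], "rot": [[0,0,3.5],[0,0,3.5],[0,0,3.5],[0,0,3.5],[0,0,3.5],[0,0,3.5],[0,0,3.5],[0,0,3.5],[0,0,3.5],[0,0,3.5]]}}

```text
time_s: 4.32
tcp_pos: [0.5095, -0.2145, 0.0727]
orientation: [3.141, -0.001, 0.452]
force: [-0.1, -0.6, 0.7]
opening: 0.0386
```

```bash
python3 - <<'E'
from h import *
for _ in range(3):
    im=get_image("wrist");s=sense();print(s["time_s"],s["tcp_pos"].round(4),s["orientation"].round(3),s["force"].round(2),s["opening"])
cv2.imwrite("pics/w4.png",im[:,:,::-1])
E
```

```text
4.3667 [ 0.5097 -0.2155  0.0728] [ 3.14e+00 -1.00e-03  4.53e-01] [ 0.28 -0.84 -0.85] 0.03830424547581927
4.4167 [ 0.5096 -0.215   0.0727] [ 3.14e+00 -1.00e-03  4.48e-01] [ 0.98 -0.4  -0.36] 0.038745473771797614
4.4667 [ 0.5094 -0.2145  0.0726] [ 3.141e+00 -1.000e-03  4.470e-01] [-0.99  0.19 -0.23] 0.038346047375062156
```

View pics/w4.png

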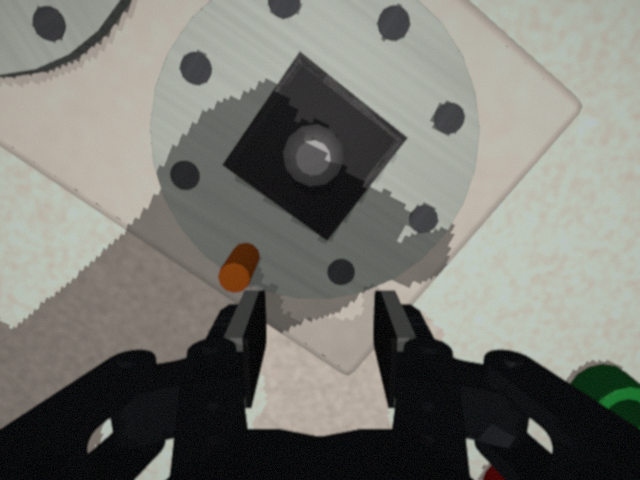

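```bash
python3 - <<'E'
from h import *
s=sense();c=get_calibration("wrist");yaw=s["orientation"][2]
R=np.array([[np.cos(yaw),np.sin(yaw),0],[np.sin(yaw),-np.cos(yaw),0],[0,0,-1]]).T
cam=-c["R"].T@c["t"];print("cam in tool",(R.T@(cam-s["tcp_pos"])).round(3),"axis",(R.T@c["R"][2]).round(3), "xaxis",(R.T@c["R"][0]).round(2))
for z in(0,.005,.01,.019):
  for x in(-.011,0,.011): print(z,x,proj("wrist",s["tcp_pos"]+R@np.array([x,.019,z])).round(0),proj("wrist",s["tcp_pos"]+R@np.array([x,-.019,z])).round(0))
p=ray("wrist",(235,272),.074);print(p, np.degrees(np.arctan2(p[1]+.191,p[0]-.5572))%360,np.hypot(p[1]+.191,p[0]-.5572))
im=get_image("scene");cr=im[215:330,140:420];cv2.imwrite("pics/s4.png",cv2.resize(cr,None,fx=2.8,fy=2.8,interpolation=cv2.INTER_CUBIC)[:,:,::-1])
im=get_image("top");cr=im[180:320,180:520];cv2.imwrite("pics/t4.png",cv2.resize(cr,None,fx=2.35,fy=2.35,interpolation=cv2.INTER_CUBIC)[:,:,::-1])
E
```

```text
cam in tool [ 0.066 -0.    -0.148] axis [-0.265  0.001  0.964] xaxis [-0.  1. -0.]
0 -0.011 [369. 331.] [269. 331.]
0 0 [370. 304.] [269. 304.]
0 0.011 [371. 276.] [268. 277.]
0.005 -0.011 [368. 325.] [271. 325.]
0.005 0 [369. 299.] [270. 299.]
0.005 0.011 [370. 272.] [269. 272.]
0.01 -0.011 [367. 319.] [272. 319.]
0.01 0 [367. 294.] [271. 294.]
0.01 0.011 [368. 267.] [271. 268.]
0.019 -0.011 [364. 310.] [274. 310.]
0.019 0 [365. 285.] [274. 285.]
0.019 0.011 [366. 260.] [273. 260.]
[ 0.50813038 -0.18115613  0.074     ] 168.65645409178 0.05004726920569892
```

View pics/s4.png

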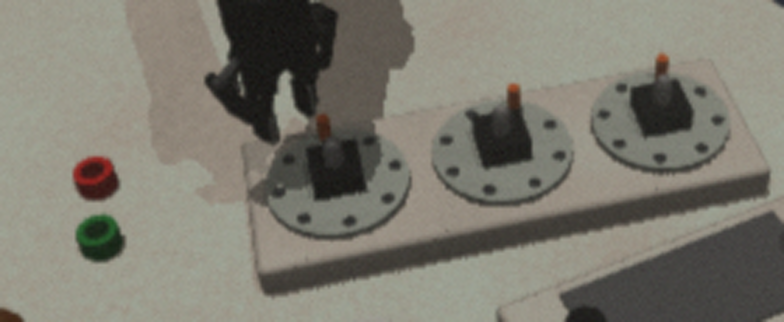

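```bash
python3 - <<'E'
from h import *
s=sense();yaw=s["orientation"][2]
R=np.array([[np.cos(yaw),np.sin(yaw),0],[np.sin(yaw),-np.cos(yaw),0],[0,0,-1]]).T
im=get_image("scene")
im2=cv2.resize(im[215:330,140:420],None,fx=2.8,fy=2.8,interpolation=cv2.INTER_CUBIC)
for z,col in((-.013,(255,0,0)),(0,(0,255,0)),(.019,(0,0,255))):
  for y in(-.019,.019,-.031,.031):
    p=proj("scene",s["tcp_pos"]+R@np.array([0,y,z]));print(z,y,p.round(1));q=(p-(140,215))*2.8
    cv2.circle(im2,tuple(int(a) for a in q),3,col,-1)
cv2.imwrite("pics/s5.png",im2[:,:,::-1])
E
```

```text
-0.013 -0.019 [247.4 254. ]
-0.013 0.019 [236.5 262.2]
-0.013 -0.031 [250.8 251.5]
-0.013 0.031 [232.9 264.9]
0 -0.019 [248.1 257.6]
0 0.019 [237.2 265.8]
0 -0.031 [251.4 255.1]
0 0.031 [233.7 268.5]
0.019 -0.019 [249.  262.8]
0.019 0.019 [238.3 271. ]
0.019 -0.031 [252.3 260.2]
0.019 0.031 [234.8 273.6]
```

View pics/s5.png

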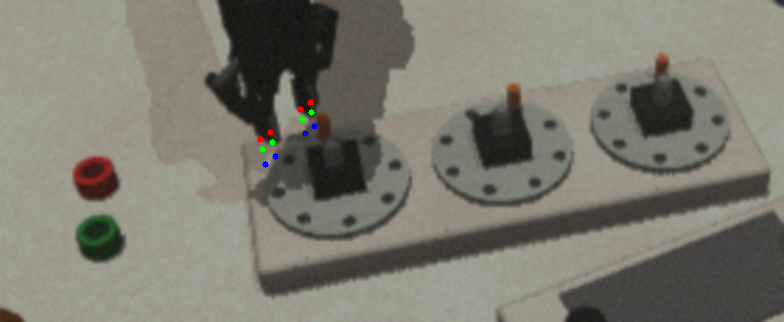

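View pics/t4.png

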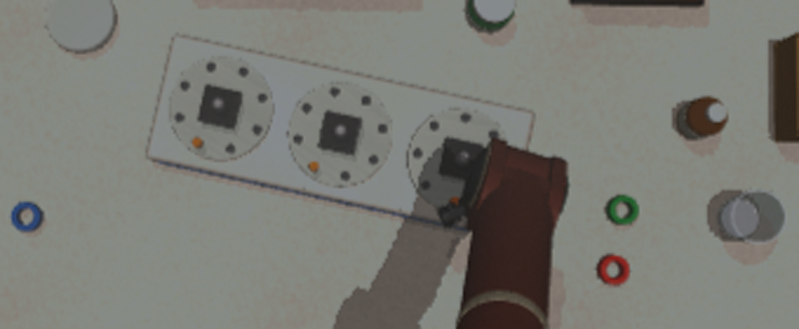

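Call:
{"method": "arm_command", "body": {"gripper": [0.45,0.45,0.45,0.45,0.45,0.45,0.45,0.45,0.45,0.45], "translation": [[0,0,0.01],[-0.0008,0.0053,0],[-0.0008,0.0053,0],[-0.0008,0.0053,0],[-0.0008,0.0053,0],[-0.0008,0.0053,0],[-0.0008,0.0053,0],[0,0,0],[0,0,0],[0,0,0]], "rot": [[0,0,0],[0,0,-5.8],[0,0,-5.8],[0,0,-5.8],[0,0,-5.8],[0,0,-5.8],[0,0,-5.8],[0,0,0],[0,0,0],[0,0,0]]}}

```text
time_s: 5.45
tcp_pos: [0.5047, -0.1826, 0.0827]
orientation: [3.141, -0.001, -0.156]
force: [-0.4, 0.2, 0.0]
opening: 0.0387
```

Call:
{"method": "arm_command", "body": {"gripper": [0.45,0.45,0.45,0.45,0.45,0.45,0.45,0.45], "translation": [[0,0,-0.008],[0,0,-0.006],[0,0,-0.004],[0,0,-0.004],[0,0,-0.003],[0,0,-0.002],[0,0,0],[0,0,0]], "rot": [[0,0,0],[0,0,0],[0,0,0],[0,0,0],[0,0,0],[0,0,0],[0,0,0],[0,0,0]]}}

```text
time_s: 6.12
tcp_pos: [0.5044, -0.1823, 0.0551]
orientation: [-3.142, 0.0, -0.158]
force: [-0.8, 0.7, 0.2]
opening: 0.0382
```

```bash
cat > snap.py <<'E'
from h import *
import sys
n=sys.argv[1]
im=get_image("wrist");s=sense();print(s["time_s"],s["tcp_pos"].round(4),s["orientation"].round(3),s["force"].round(2),s["opening"])
s5=get_image("scene")[215:330,140:420]
s5=cv2.resize(s5,(640,263),interpolation=cv2.INTER_CUBIC)
cv2.imwrite("pics/"+n+".png",cv2.resize(np.vstack([im,s5]),None,fx=.8,fy=.8)[:,:,::-1])
E
python3 snap.py w6
```

```text
6.1667 [ 0.5045 -0.1824  0.0553] [ 3.142 -0.    -0.158] [-0.35  0.36 -0.04] 0.03836924364985181
```

View pics/w6.png

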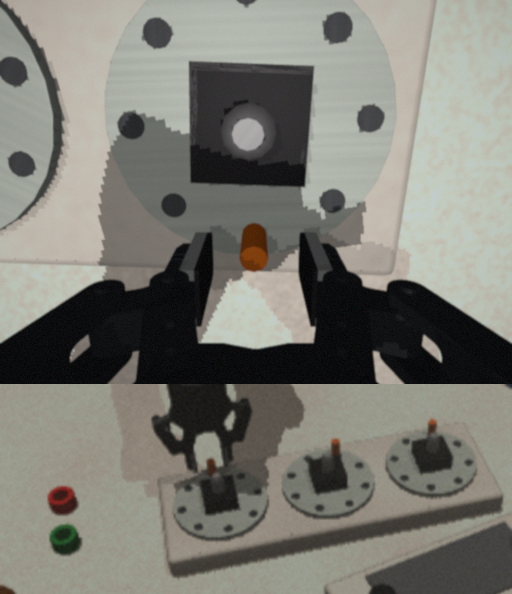

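Call:
{"method": "arm_command", "body": {"gripper": [0.45,0.45,0.45,0.45,0.45,0.45,0.45,0.45,0.45,0.45], "translation": [[0,0,-0.002],[0,0,-0.002],[0,0,-0.001],[0,0,0],[-0.0005,-0.003,0],[-0.0002,-0.0033,0],[0,-0.0033,0],[0.0002,-0.0033,0],[0.0004,-0.0032,0],[0.0006,-0.0032,0]], "rot": [[0,0,0],[0,0,0],[0,0,0],[0,0,0],[0,0,3.5],[0,0,3.5],[0,0,3.5],[0,0,3.5],[0,0,3.5],[0,0,3.5]]}}

```text
time_s: 7.05
tcp_pos: [0.5048, -0.2018, 0.0502]
orientation: [-3.142, 0.0, 0.211]
force: [0.9, 0.2, -0.5]
opening: 0.0387
```

```bash
python3 snap.py w7
```

```text
7.1 [ 0.5049 -0.2029  0.0502] [ 3.141 -0.     0.212] [ 0.26 -0.85  0.44] 0.038330369576393346
```

View pics/w7.png

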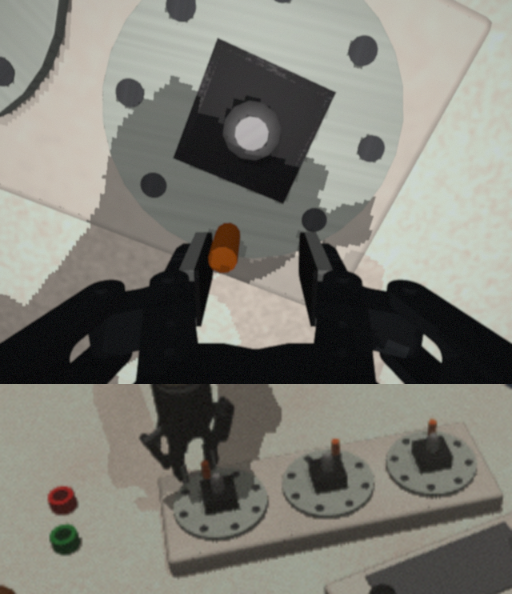

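Call:
{"method": "arm_command", "body": {"gripper": [0.45,0.45,0.45,0.45,0.45,0.45,0.45,0.45,0.45,0.45,0.45,0.45,0.45,0.45], "translation": [[0.0008,-0.0032,0],[0.001,-0.0031,0],[0.0011,-0.0031,0],[0.0013,-0.003,0],[0.0015,-0.0029,0],[0.0017,-0.0028,0],[0.0019,-0.0027,0],[0.002,-0.0026,0],[0.0022,-0.0024,0],[0.0023,-0.0023,0],[0.0024,-0.0022,0],[0.0026,-0.002,0],[0.0027,-0.0018,0],[0.0028,-0.0017,0]], "rot": [[0,0,3.5],[0,0,3.5],[0,0,3.5],[0,0,3.5],[0,0,3.5],[0,0,3.5],[0,0,3.5],[0,0,3.5],[0,0,3.5],[0,0,3.5],[0,0,3.5],[0,0,3.5],[0,0,3.5],[0,0,3.5]]}}

```text
time_s: 8.32
tcp_pos: [0.5311, -0.2372, 0.0501]
orientation: [-3.141, 0.0, 1.065]
force: [-0.3, 0.3, 0.8]
opening: 0.0383
```

```bash
python3 snap.py w8
```

```text
8.3667 [ 0.5317 -0.2378  0.0501] [ 3.141 -0.     1.066] [ 0.94 -0.83 -0.57] 0.03862346051270845
```

View pics/w8.png

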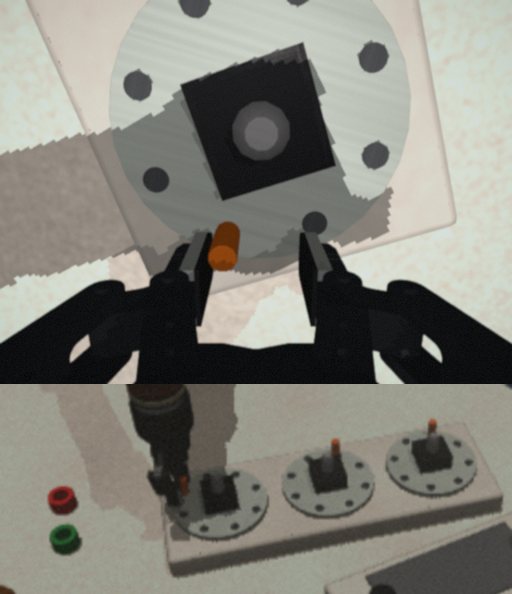

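Call:
{"method": "arm_command", "body": {"gripper": [0.45,0.45,0.45,0.45,0.45,0.45,0.45,0.45,0.45,0.45,0.45,0.45,0.45,0.45,0.45,0.45,0.45,0.45,0.45,0.45], "translation": [[0.0029,-0.0015,0],[0.003,-0.0013,0],[0.0031,-0.0011,0],[0.0031,-0.001,0],[0.0032,-0.0008,0],[0.0032,-0.0006,0],[0.0032,-0.0004,0],[0.0033,-0.0002,0],[0.0033,0.0,0],[0.0033,0.0002,0],[0.0032,0.0004,0],[0.0032,0.0006,0],[0.0032,0.0008,0],[0.0031,0.001,0],[0.003,0.0012,0],[0.003,0.0014,0],[0.0029,0.0016,0],[0.0028,0.0017,0],[0.0027,0.0019,0],[0.0025,0.0021,0]], "rot": [[0,0,3.5],[0,0,3.5],[0,0,3.5],[0,0,3.5],[0,0,3.5],[0,0,3.5],[0,0,3.5],[0,0,3.5],[0,0,3.5],[0,0,3.5],[0,0,3.5],[0,0,3.5],[0,0,3.5],[0,0,3.5],[0,0,3.5],[0,0,3.5],[0,0,3.5],[0,0,3.5],[0,0,3.5],[0,0,3.5]]}}

```text
time_s: 10.08
tcp_pos: [0.592, -0.2312, 0.0499]
orientation: [-3.141, -0.001, 2.286]
force: [0.7, -0.3, -0.2]
opening: 0.0386
```

```bash
python3 snap.py w9
```

```text
10.1333 [ 0.5926 -0.2304  0.0499] [ 3.141e+00 -1.000e-03  2.289e+00] [ 0.45  0.43 -0.83] 0.03854892027386269
```

View pics/w9.png

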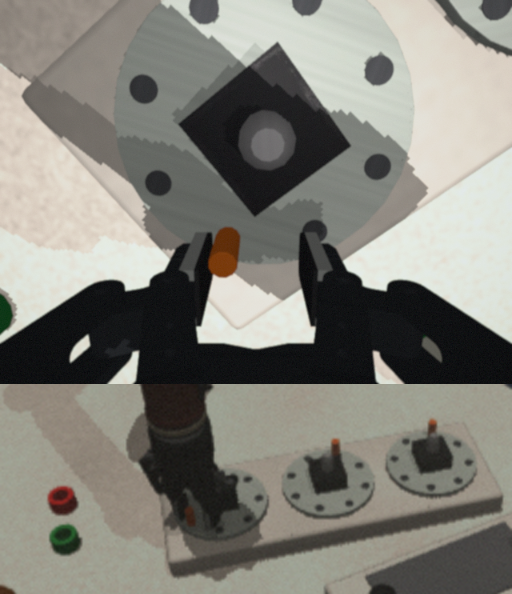

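```bash
python3 - <<'E'
from h import *
im=get_image("wrist");p=ray("wrist",(334,179),.097);print(p, "peg",ray("wrist",(223/.8,266/.8),.074))
E
```

```text
[ 0.55905973 -0.18829907  0.097     ] peg [ 0.58063723 -0.23844583  0.074     ]
```

Call:
{"method": "arm_command", "body": {"gripper": [0.45,0.45,0.45,0.45,0.45,0.45,0.45,0.45,0.45,0.45,0.45,0.45,0.45,0.45], "translation": [[0,0,0.015],[0,0,0.03],[0,0,0.03],[-0.0079,0.0373,0],[-0.0079,0.0373,0],[-0.0079,0.0373,0],[-0.0079,0.0373,0],[-0.0079,0.0373,0],[-0.0079,0.0373,0],[0,0,0],[0,0,0],[0,0,0],[0,0,0],[0,0,0]], "rot": [[0,0,0],[0,0,0],[0,0,0],[0,0,1.7],[0,0,1.7],[0,0,1.7],[0,0,1.7],[0,0,1.7],[0,0,1.7],[0,0,0],[0,0,0],[0,0,0],[0,0,0],[0,0,0]]}}

```text
time_s: 11.4
tcp_pos: [0.5452, -0.0097, 0.1248]
orientation: [-3.14, 0.0, 2.459]
force: [-0.1, -0.9, 0.0]
opening: 0.0383
```

```bash
python3 snap.py w10; python3 - <<'E'
from h import *
for n,X in dict(peg=(.5455,-.0061,.074),post=(.5877,-.0399,.097)).items():print(n,proj("wrist",X)*.8)
E
```

```text
11.45 [ 0.5452 -0.0095  0.1249] [-3.141  0.     2.46 ] [ 0.74  0.23 -1.06] 0.038380971947984344
peg [260.80847457 207.63282345]
post [261.57135524 307.45561923]
```

View pics/w10.png

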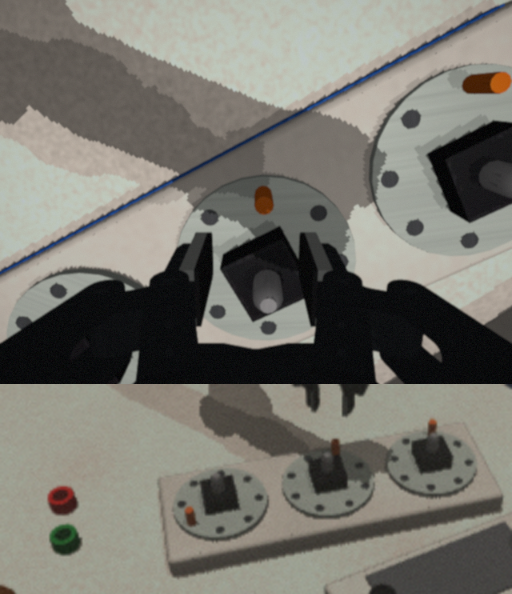

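```bash
python3 - <<'E'
from h import *
post=ray("wrist",(268/.8,304/.8),.097);peg=ray("wrist",(264.5/.8,206/.8),.074);print(post,peg)
d=(peg-post)[:2];print(np.hypot(*d),np.degrees(np.arctan2(d[1],d[0])), sense()["tcp_pos"])
from circ import circ
c=np.array([.5885,-.0385]);a=141
p=c+.0535*np.array([np.cos(np.radians(a)),np.sin(np.radians(a))]);print(p)
circ(c,.0535,a,-3.5,40,p)
E
```

```text
[ 0.58826466 -0.03552535  0.097     ] [ 0.54610114 -0.00369776  0.074     ]
0.05282762393577094 142.95227466533504 [ 0.54512588 -0.00915373  0.12491738]
[ 0.54692269 -0.00483136]
[[0.0021, 0.0025, 0], [0.0023, 0.0023, 0], [0.0024, 0.0022, 0], [0.0025, 0.002, 0], [0.0027, 0.0019, 0], [0.0028, 0.0017, 0], [0.0029, 0.0015, 0], [0.003, 0.0014, 0], [0.003, 0.0012, 0], [0.0031, 0.001, 0], [0.0032, 0.0008, 0], [0.0032, 0.0006, 0], [0.0032, 0.0004, 0], [0.0033, 0.0002, 0], [0.0033, 0.0, 0], [0.0033, -0.0002, 0], [0.0032, -0.0004, 0], [0.0032, -0.0006, 0], [0.0032, -0.0008, 0], [0.0031, -0.001, 0], [0.0031, -0.0012, 0], [0.003, -0.0013, 0], [0.0029, -0.0015, 0], [0.0028, -0.0017, 0], [0.0027, -0.0019, 0], [0.0026, -0.002, 0], [0.0024, -0.0022, 0], [0.0023, -0.0023, 0], [0.0022, -0.0025, 0], [0.002, -0.0026, 0], [0.0018, -0.0027, 0], [0.0017, -0.0028, 0], [0.0015, -0.0029, 0], [0.0013, -0.003, 0], [0.0011, -0.0031, 0], [0.0009, -0.0031, 0], [0.0007, -0.0032, 0], [0.0006, -0.0032, 0], [0.0004, -0.0032, 0], [0.0002, -0.0033, 0]]
```

Call:
{"method": "arm_command", "body": {"gripper": [0.45,0.45,0.45,0.45,0.45,0.45,0.45,0.45,0.45,0.45,0.45,0.45], "translation": [[0.0013,0.0045,-0.01],[0,0,-0.02],[0,0,-0.015],[0,0,-0.01],[0,0,-0.01],[0,0,-0.006],[0,0,-0.004],[0,0,0],[0,0,0],[0.0021,0.0025,0],[0.0023,0.0023,0],[0.0024,0.0022,0]], "rot": [[0,0,0],[0,0,0],[0,0,0],[0,0,0],[0,0,0],[0,0,0],[0,0,0],[0,0,0],[0,0,0],[0,0,-3.5],[0,0,-3.5],[0,0,-3.5]]}}

```text
time_s: 12.5
tcp_pos: [0.5538, 0.0041, 0.051]
orientation: [3.14, 0.001, 2.277]
force: [-0.4, 0.3, 0.1]
opening: 0.0383
```

```bash
python3 snap.py w11
```

```text
12.55 [0.5545 0.005  0.0513] [3.139e+00 1.000e-03 2.276e+00] [0.66 0.01 1.18] 0.038427234694832973
```

View pics/w11.png

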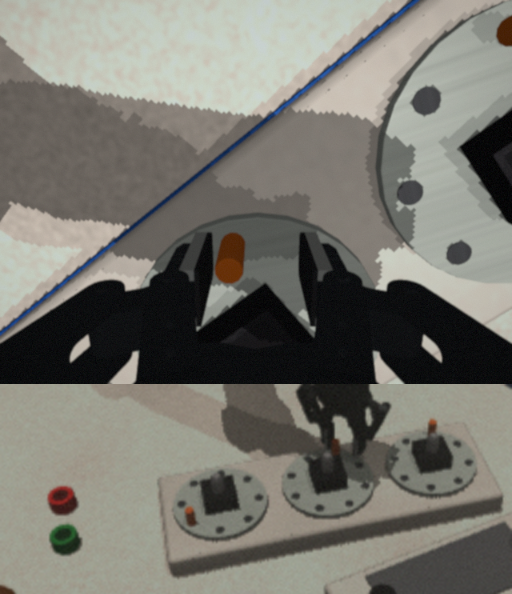

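Call:
{"method": "arm_command", "body": {"gripper": [0.45,0.45,0.45,0.45,0.45,0.45,0.45,0.45,0.45,0.45,0.45,0.45,0.45,0.45,0.45,0.45,0.45], "translation": [[0.0025,0.002,0],[0.0027,0.0019,0],[0.0028,0.0017,0],[0.0029,0.0015,0],[0.003,0.0014,0],[0.003,0.0012,0],[0.0031,0.001,0],[0.0032,0.0008,0],[0.0032,0.0006,0],[0.0032,0.0004,0],[0.0033,0.0002,0],[0.0033,0.0,0],[0.0033,-0.0002,0],[0.0032,-0.0004,0],[0.0032,-0.0006,0],[0.0032,-0.0008,0],[0.0031,-0.001,0]], "rot": [[0,0,-3.5],[0,0,-3.5],[0,0,-3.5],[0,0,-3.5],[0,0,-3.5],[0,0,-3.5],[0,0,-3.5],[0,0,-3.5],[0,0,-3.5],[0,0,-3.5],[0,0,-3.5],[0,0,-3.5],[0,0,-3.5],[0,0,-3.5],[0,0,-3.5],[0,0,-3.5],[0,0,-3.5]]}}

```text
time_s: 14.02
tcp_pos: [0.6033, 0.0151, 0.0504]
orientation: [-3.137, -0.0, 1.241]
force: [-3.4, 1.8, 1.6]
opening: 0.0385
```

```bash
python3 snap.py w12
```

```text
14.0667 [0.6042 0.0151 0.0505] [-3.139e+00 -1.000e-03  1.239e+00] [-1.98  3.19  1.76] 0.038225911987711456
```

View pics/w12.png

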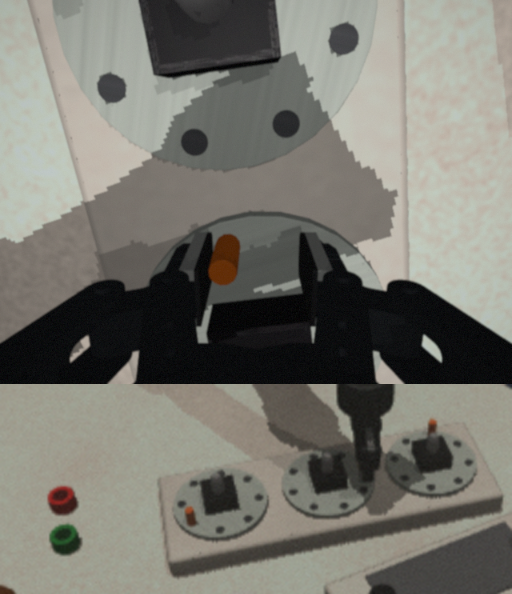

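Call:
{"method": "arm_command", "body": {"gripper": [0.45,0.45,0.45,0.45,0.45,0.45,0.45,0.45,0.45,0.45,0.45,0.45,0.45,0.45,0.45,0.45,0.45,0.45,0.45,0.45], "translation": [[0.0031,-0.0012,0],[0.003,-0.0013,0],[0.0029,-0.0015,0],[0.0028,-0.0017,0],[0.0027,-0.0019,0],[0.0026,-0.002,0],[0.0024,-0.0022,0],[0.0023,-0.0023,0],[0.0022,-0.0025,0],[0.002,-0.0026,0],[0.0018,-0.0027,0],[0.0017,-0.0028,0],[0.0015,-0.0029,0],[0.0013,-0.003,0],[0.0011,-0.0031,0],[0.0009,-0.0031,0],[0.0007,-0.0032,0],[0.0006,-0.0032,0],[0.0004,-0.0032,0],[0.0002,-0.0033,0]], "rot": [[0,0,-3.5],[0,0,-3.5],[0,0,-3.5],[0,0,-3.5],[0,0,-3.5],[0,0,-3.5],[0,0,-3.5],[0,0,-3.5],[0,0,-3.5],[0,0,-3.5],[0,0,-3.5],[0,0,-3.5],[0,0,-3.5],[0,0,-3.5],[0,0,-3.5],[0,0,-3.5],[0,0,-3.5],[0,0,-3.5],[0,0,-3.5],[0,0,-3.5]]}}

```text
time_s: 15.78
tcp_pos: [0.6435, -0.0325, 0.0508]
orientation: [-3.137, -0.005, 0.022]
force: [2.2, 4.4, -0.4]
opening: 0.0385
```

```bash
python3 snap.py w13;  python3 - <<'E'
from h import *
for _ in range(4): get_image("top"); print(sense()["force"].round(1))
E
```

```text
15.8333 [ 0.6438 -0.0336  0.0508] [-3.138 -0.005  0.019] [ 2.9   4.52 -1.08] 0.038408021752317174
[ 2.9  4.  -0.4]
[ 3.1  4.2 -0.8]
[ 3.2  4.4 -0.6]
[ 2.7  5.3 -0.5]
```

View pics/w13.png

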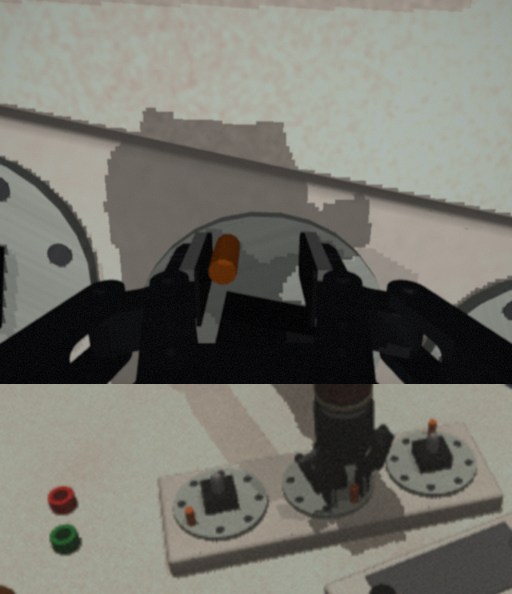

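Call:
{"method": "arm_command", "body": {"gripper": [0.45,0.45,0.45,0.45,0.45,0.45,0.45,0.45,0.45,0.45,0.45,0.45,0.45], "translation": [[0,0,0.015],[0,0,0.03],[0,0,0.03],[-0.0118,0.0293,0],[-0.0118,0.0293,0],[-0.0118,0.0293,0],[-0.0118,0.0293,0],[-0.0118,0.0293,0],[-0.0118,0.0293,0],[0,0,0],[0,0,0],[0,0,0],[0,0,0]], "rot": [[0,0,0],[0,0,0],[0,0,0],[0,0,-5.4],[0,0,-5.4],[0,0,-5.4],[0,0,-5.4],[0,0,-5.4],[0,0,-5.4],[0,0,0],[0,0,0],[0,0,0],[0,0,0]]}}

```text
time_s: 17.17
tcp_pos: [0.5713, 0.1369, 0.1254]
orientation: [3.14, -0.002, -0.547]
force: [0.0, -0.2, 0.6]
opening: 0.0382
```

```bash
python3 snap.py w14; python3 - <<'E'
from h import *
for n,X in dict(peg=(.573,.142,.074),post=(.618,.1147,.097)).items():print(n,proj("wrist",X)*.8)
E
```

```text
17.2167 [0.5714 0.1369 0.1253] [ 3.14e+00 -1.00e-03 -5.48e-01] [ 0.04 -0.37  0.7 ] 0.038546466550494866
peg [246.49692001 210.86209143]
post [244.36491211 127.0219232 ]
```

View pics/w14.png

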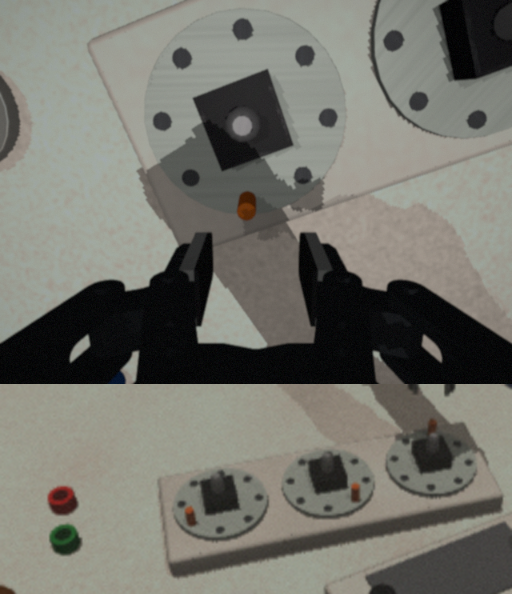

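```bash
python3 - <<'E'
from h import *
post=ray("wrist",(241.5/.8,126/.8),.097);peg=ray("wrist",(246/.8,212/.8),.074);print(post,peg)
d=(peg-post)[:2];print(np.hypot(*d),np.degrees(np.arctan2(d[1],d[0])), sense()["tcp_pos"])
from circ import circ
c=np.array([.6185,.1155]);a=148.5
p=c+.0535*np.array([np.cos(np.radians(a)),np.sin(np.radians(a))]);print(p)
circ(c,.0535,a,3.5,41,p)
E
```

```text
[0.61919114 0.1156696  0.097     ] [0.57253394 0.14264735 0.074     ]
0.05389521321969935 149.9629901062824 [0.57133039 0.13722395 0.12529846]
[0.57288375 0.14345367]
[[-0.0016, -0.0028, 0], [-0.0014, -0.0029, 0], [-0.0013, -0.003, 0], [-0.0011, -0.0031, 0], [-0.0009, -0.0031, 0], [-0.0007, -0.0032, 0], [-0.0005, -0.0032, 0], [-0.0003, -0.0033, 0], [-0.0001, -0.0033, 0], [0.0001, -0.0033, 0], [0.0003, -0.0033, 0], [0.0005, -0.0032, 0], [0.0007, -0.0032, 0], [0.0009, -0.0031, 0], [0.0011, -0.0031, 0], [0.0013, -0.003, 0], [0.0014, -0.0029, 0], [0.0016, -0.0028, 0], [0.0018, -0.0027, 0], [0.002, -0.0026, 0], [0.0021, -0.0025, 0], [0.0023, -0.0024, 0], [0.0024, -0.0022, 0], [0.0025, -0.0021, 0], [0.0027, -0.0019, 0], [0.0028, -0.0017, 0], [0.0029, -0.0016, 0], [0.003, -0.0014, 0], [0.003, -0.0012, 0], [0.0031, -0.001, 0], [0.0032, -0.0008, 0], [0.0032, -0.0006, 0], [0.0032, -0.0004, 0], [0.0033, -0.0002, 0], [0.0033, -0.0, 0], [0.0033, 0.0002, 0], [0.0032, 0.0004, 0], [0.0032, 0.0006, 0], [0.0032, 0.0007, 0], [0.0031, 0.0009, 0], [0.0031, 0.0011, 0]]
```

Call:
{"method": "arm_command", "body": {"gripper": [0.45,0.45,0.45,0.45,0.45,0.45,0.45,0.45,0.45,0.45,0.45,0.45,0.45,0.45,0.45,0.45,0.45,0.45,0.45,0.45], "translation": [[0.0015,0.006,-0.01],[0,0,-0.02],[0,0,-0.015],[0,0,-0.01],[0,0,-0.01],[0,0,-0.006],[0,0,-0.004],[0,0,0],[0,0,0],[-0.0016,-0.0028,0],[-0.0014,-0.0029,0],[-0.0013,-0.003,0],[-0.0011,-0.0031,0],[-0.0009,-0.0031,0],[-0.0007,-0.0032,0],[-0.0005,-0.0032,0],[-0.0003,-0.0033,0],[-0.0001,-0.0033,0],[0.0001,-0.0033,0],[0.0003,-0.0033,0]], "rot": [[0,0,0],[0,0,0],[0,0,0],[0,0,0],[0,0,0],[0,0,0],[0,0,0],[0,0,0],[0,0,0],[0,0,3.5],[0,0,3.5],[0,0,3.5],[0,0,3.5],[0,0,3.5],[0,0,3.5],[0,0,3.5],[0,0,3.5],[0,0,3.5],[0,0,3.5],[0,0,3.5]]}}

```text
time_s: 18.93
tcp_pos: [0.5654, 0.1111, 0.0512]
orientation: [-3.142, -0.002, 0.129]
force: [-0.3, 0.6, 0.8]
opening: 0.038
```

```bash
python3 snap.py w15
```

```text
18.9833 [0.5655 0.1098 0.0512] [ 3.141e+00 -2.000e-03  1.300e-01] [-0.19 -0.3   0.23] 0.03816665028335854
```

View pics/w15.png

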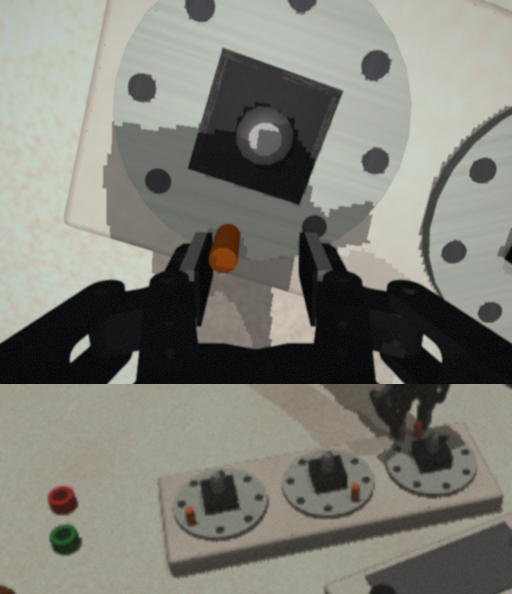

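Left peg engaged and turning with under 1 N. Continue.

Call:
{"method": "arm_command", "body": {"gripper": [0.45,0.45,0.45,0.45,0.45,0.45,0.45,0.45,0.45,0.45,0.45,0.45,0.45,0.45,0.45], "translation": [[0.0005,-0.0032,0],[0.0007,-0.0032,0],[0.0009,-0.0031,0],[0.0011,-0.0031,0],[0.0013,-0.003,0],[0.0014,-0.0029,0],[0.0016,-0.0028,0],[0.0018,-0.0027,0],[0.002,-0.0026,0],[0.0021,-0.0025,0],[0.0023,-0.0024,0],[0.0024,-0.0022,0],[0.0025,-0.0021,0],[0.0027,-0.0019,0],[0.0028,-0.0017,0]], "rot": [[0,0,3.5],[0,0,3.5],[0,0,3.5],[0,0,3.5],[0,0,3.5],[0,0,3.5],[0,0,3.5],[0,0,3.5],[0,0,3.5],[0,0,3.5],[0,0,3.5],[0,0,3.5],[0,0,3.5],[0,0,3.5],[0,0,3.5]]}}

```text
time_s: 20.28
tcp_pos: [0.5912, 0.0717, 0.0507]
orientation: [3.141, -0.0, 1.044]
force: [0.5, 0.2, 0.1]
opening: 0.0387
```

Call:
{"method": "arm_command", "body": {"gripper": [0.45,0.45,0.45,0.45,0.45,0.45,0.45,0.45,0.45,0.45,0.45,0.45,0.45,0.45,0.45], "translation": [[0.0029,-0.0016,0],[0.003,-0.0014,0],[0.003,-0.0012,0],[0.0031,-0.001,0],[0.0032,-0.0008,0],[0.0032,-0.0006,0],[0.0032,-0.0004,0],[0.0033,-0.0002,0],[0.0033,0,0],[0.0033,0.0002,0],[0.0032,0.0004,0],[0.0032,0.0006,0],[0.0032,0.0007,0],[0.0031,0.0009,0],[0.0031,0.0011,0]], "rot": [[0,0,3.5],[0,0,3.5],[0,0,3.5],[0,0,3.5],[0,0,3.5],[0,0,3.5],[0,0,3.5],[0,0,3.5],[0,0,3.5],[0,0,3.5],[0,0,3.5],[0,0,3.5],[0,0,3.5],[0,0,3.5],[0,0,3.5]]}}

```text
time_s: 21.53
tcp_pos: [0.6385, 0.0682, 0.0506]
orientation: [3.141, 0.001, 1.96]
force: [-0.6, -0.1, 0.6]
opening: 0.0385
```

```bash
python3 snap.py w16
```

```text
21.5833 [0.6392 0.0685 0.0505] [3.140e+00 1.000e-03 1.962e+00] [ 0.59  0.83 -0.11] 0.03886947944006628
```

View pics/w16.png

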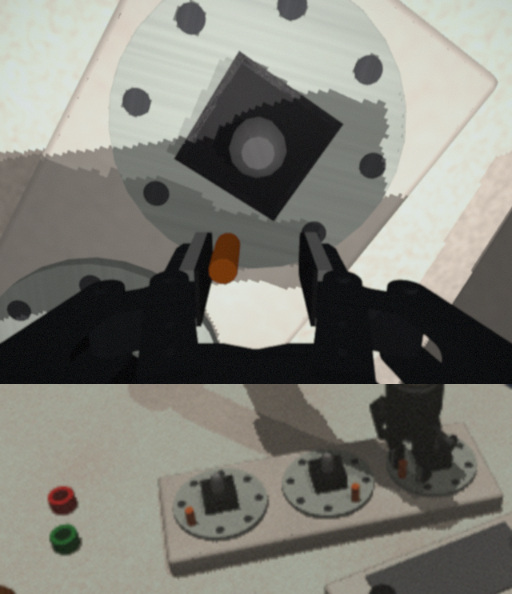

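Call:
{"method": "arm_command", "body": {"gripper": [0.45,0.45,0.45,0.7,0.7,0.7,0.7,0.7,0.7,0.7,0.7,0.7,0.7,0.7,0.7,0.7,0.7,0.7,0.7,0.7], "translation": [[0,0,0.015],[0,0,0.035],[0,0,0.035],[-0.0154,-0.0328,0],[-0.0154,-0.0328,0],[-0.0154,-0.0328,0],[-0.0154,-0.0328,0],[-0.0154,-0.0328,0],[-0.0154,-0.0328,0],[-0.0154,-0.0328,0],[-0.0154,-0.0328,0],[-0.0154,-0.0328,0],[-0.0154,-0.0328,0],[-0.0154,-0.0328,0],[-0.0154,-0.0328,0],[-0.0154,-0.0328,0],[-0.0154,-0.0328,0],[0,0,0],[0,0,0],[0,0,0]], "rot": [[0,0,0],[0,0,0],[0,0,0],[0,0,4.83],[0,0,4.83],[0,0,4.83],[0,0,4.83],[0,0,4.83],[0,0,4.83],[0,0,4.83],[0,0,4.83],[0,0,4.83],[0,0,4.83],[0,0,4.83],[0,0,4.83],[0,0,4.83],[0,0,4.83],[0,0,0],[0,0,0],[0,0,0]]}}

```text
time_s: 23.3
tcp_pos: [0.4226, -0.39, 0.1353]
orientation: [3.141, 0.0, 3.137]
force: [-0.4, 0.5, -0.5]
opening: 0.06
```

```bash
python3 snap.py w17; python3 - <<'E'
from h import *
get_image("wrist");im=get_image("wrist");print(sense()["tcp_pos"],proj("wrist",(.4235,-.391,.024)),proj("wrist",sense()["tcp_pos"]))
hsv=cv2.cvtColor(im,cv2.COLOR_RGB2HSV)
m=(((hsv[:,:,0]<6)|(hsv[:,:,0]>172))&(hsv[:,:,1]>150)&(hsv[:,:,2]>60)).astype(np.uint8)
n,l,st,c=cv2.connectedComponentsWithStats(m)
for i in range(1,n):
    if st[i,4]>100: print(st[i],c[i])
im=get_image("top");cr=im[180:320,180:520];cv2.imwrite("pics/t17.png",cv2.resize(cr,None,fx=2.35,fy=2.35,interpolation=cv2.INTER_CUBIC)[:,:,::-1])
E
```

```text
23.35 [ 0.4233 -0.3892  0.1356] [3.141e+00 1.000e-03 3.140e+00] [-0.13 -0.36 -0.23] 0.05987356862849418
[ 0.42358315 -0.38900877  0.13566377] [316.72345586 231.75995274] [320.20028906 307.20256041]
[ 289  204   58   57 1626] [317.39175892 231.48585486]
```

View pics/w17.png

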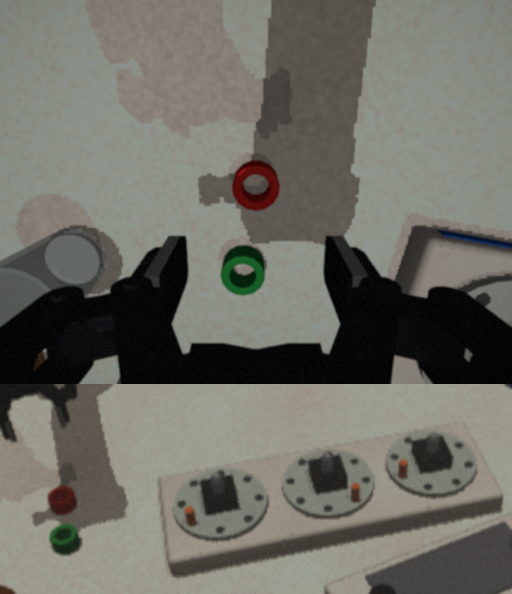

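View pics/t17.png

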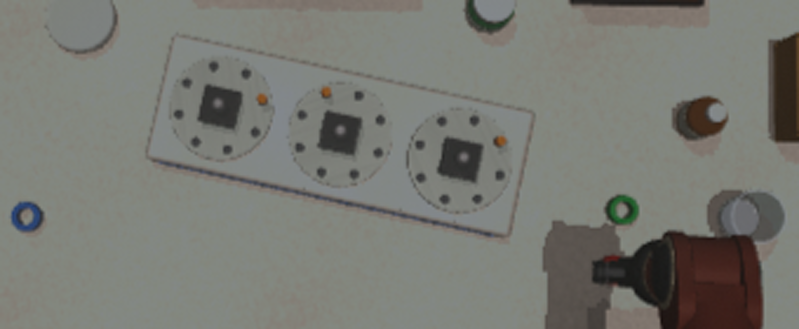

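Call:
{"method": "arm_command", "body": {"gripper": [0.7,0.7,0.7,0.7,0.7,0.7,0.7,0.7], "translation": [[0,-0.0018,-0.02],[0,0,-0.03],[0,0,-0.025],[0,0,-0.015],[0,0,-0.01],[0,0,-0.005],[0,0,0],[0,0,0]], "rot": [[0,0,0],[0,0,0],[0,0,0],[0,0,0],[0,0,0],[0,0,0],[0,0,0],[0,0,0]]}}

```text
time_s: 24.22
tcp_pos: [0.4234, -0.3926, 0.0311]
orientation: [-3.141, 0.002, 3.139]
force: [-0.3, -0.3, 0.2]
opening: 0.0602
```

```bash
python3 - <<'E'
from h import *
im=get_image("wrist");s=sense();print(s["time_s"],s["tcp_pos"].round(4),s["orientation"].round(3),s["force"].round(2),s["opening"])
s5=get_image("scene")[230:320,100:250]
s5=cv2.resize(s5,(640,384),interpolation=cv2.INTER_CUBIC)
for z in(-.013,0,.013):
  for y in(-.03,.03):
    p=(proj("scene",s["tcp_pos"]+np.array([0,y,-z]))-(100,230))*4.267;cv2.circle(s5,tuple(int(a) for a in p),3,(0,255,0) if z==0 else (0,255,255) if z<0 else(255,0,255),-1)
cv2.imwrite("pics/w18.png",cv2.resize(np.vstack([im,s5]),None,fx=.69,fy=.69)[:,:,::-1])
E
```

```text
24.2667 [ 0.4236 -0.3927  0.0314] [-3.140e+00  2.000e-03  3.139e+00] [-0.27  0.08  0.29] 0.059629296569258784
```

View pics/w18.png

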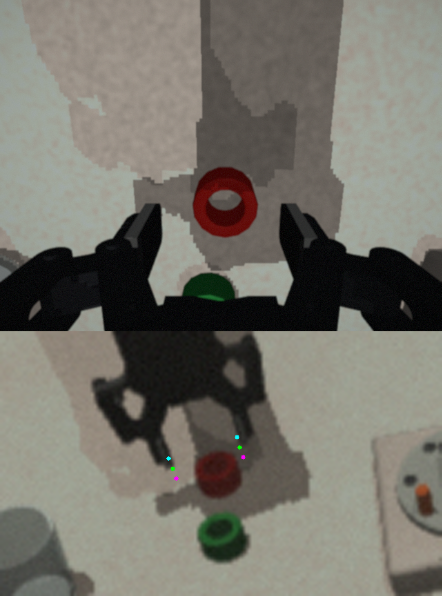

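Call:
{"method": "arm_command", "body": {"gripper": [0.7,0.7,0.7,0.7,0.7,0.7,0.7,0.7], "translation": [[0,0.0015,-0.005],[0,0,-0.005],[0,0,-0.004],[0,0,-0.003],[0,0,-0.002],[0,0,-0.002],[0,0,0],[0,0,0]], "rot": [[0,0,0],[0,0,0],[0,0,0],[0,0,0],[0,0,0],[0,0,0],[0,0,0],[0,0,0]]}}

```text
time_s: 24.98
tcp_pos: [0.4225, -0.3909, 0.0091]
orientation: [3.141, -0.0, 3.139]
force: [0.0, -1.2, -0.2]
opening: 0.0599
```

```bash
cat > sn2.py <<'E'
from h import *
import sys
im=get_image("wrist");s=sense();print(s["time_s"],s["tcp_pos"].round(4),s["orientation"].round(3),s["force"].round(2),s["opening"])
s5=get_image("scene")[230:320,100:250]
s5=cv2.resize(s5,(640,384),interpolation=cv2.INTER_CUBIC)
cv2.imwrite("pics/"+sys.argv[1]+".png",cv2.resize(np.vstack([im,s5]),None,fx=.69,fy=.69)[:,:,::-1])
E
python3 sn2.py w19
```

```text
25.0333 [ 0.4226 -0.391   0.0093] [-3.142  0.     3.139] [ 0.21 -0.51  0.29] 0.05970012250968085
```

View pics/w19.png

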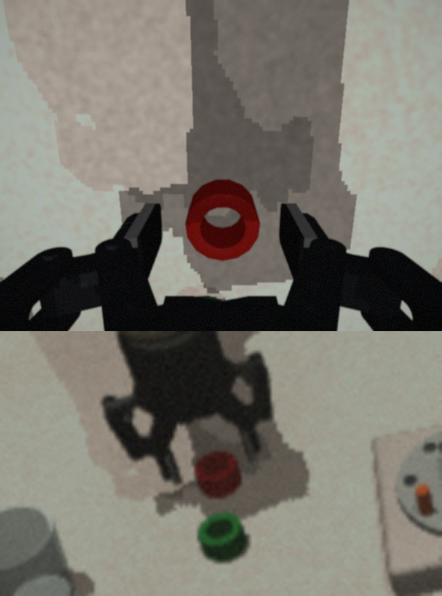

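Call:
{"method": "arm_command", "body": {"gripper": [0.7,0.7,0.7,0.7,0.7,0.7,0.7], "translation": [[0.0005,0,-0.002],[0,0,-0.002],[0,0,-0.002],[0,0,-0.001],[0,0,-0.001],[0,0,0],[0,0,0]], "rot": [[0,0,0],[0,0,0],[0,0,0],[0,0,0],[0,0,0],[0,0,0],[0,0,0]]}}

```text
time_s: 25.67
tcp_pos: [0.423, -0.391, 0.0011]
orientation: [3.142, -0.0, 3.139]
force: [0.4, -0.3, -0.0]
opening: 0.0597
```

```bash
python3 sn2.py w20
```

```text
25.7167 [ 0.423  -0.391   0.0012] [-3.142  0.     3.139] [-0.11 -0.32  0.04] 0.059826924361331565
```

View pics/w20.png

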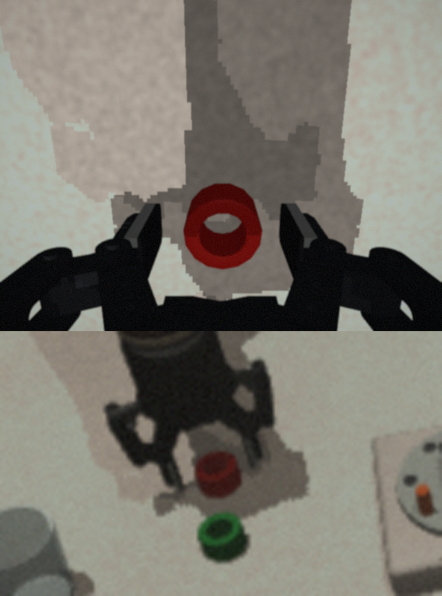

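Call:
{"method": "arm_command", "body": {"gripper": [0,0,0,0,0,0,0,0], "translation": [[0,0,0],[0,0,0],[0,0,0],[0,0,0],[0,0,0],[0,0,0],[0,0,0],[0,0,0]], "rot": [[0,0,0],[0,0,0],[0,0,0],[0,0,0],[0,0,0],[0,0,0],[0,0,0],[0,0,0]], "force": 40}}

```text
time_s: 26.43
tcp_pos: [0.4233, -0.3911, 0.0015]
orientation: [-3.141, 0.001, 3.139]
force: [-0.7, 0.6, 3.3]
opening: 0.0353
```

Call:
{"method": "arm_command", "body": {"gripper": [0,0,0,0,0,0,0], "translation": [[0,0,0.005],[0,0,0.01],[0,0,0.03],[0,0,0.03],[0,0,0.03],[0,0,0.015],[0,0,0]], "rot": [[0,0,0],[0,0,0],[0,0,0],[0,0,0],[0,0,0],[0,0,0],[0,0,0]]}}

```text
time_s: 27.02
tcp_pos: [0.4254, -0.3917, 0.1258]
orientation: [-3.137, 0.006, 3.139]
force: [0.3, 0.4, -0.6]
opening: 0.0354
```

```bash
python3 sn2.py w21
```

```text
27.0667 [ 0.4239 -0.3914  0.1234] [-3.139e+00  3.000e-03  3.139e+00] [ 0.32 -0.41 -1.74] 0.0358245065960004
```

View pics/w21.png

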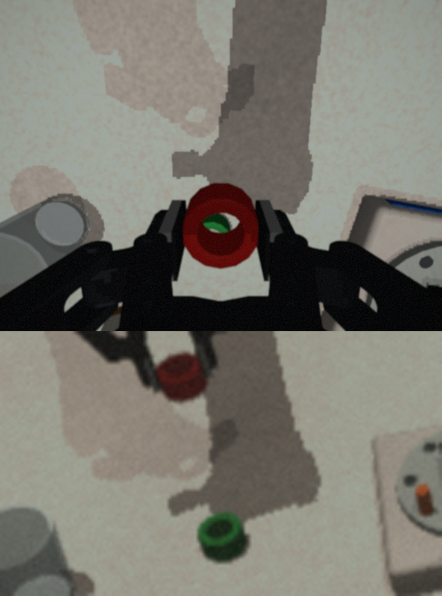

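```bash
cat > fit.py <<'E'
from h import *
def collar_fit(im,s,zt,col="red"):
    # bright top-face ring: fit dx,dy of circle outlines, by red mask of silhouette: union of top and bottom outer discs minus bore visible
    hsv=cv2.cvtColor(im,cv2.COLOR_RGB2HSV)
    m=(((hsv[:,:,0]<6)|(hsv[:,:,0]>172))&(hsv[:,:,1]>140)&(hsv[:,:,2]>35)).astype(np.uint8)
    from scipy.optimize import minimize
    a=np.linspace(0,2*np.pi,60)
    c=get_calibration("wrist")
    def pr(X):
        p=(c["mtx"]@(c["R"]@X.T+c["t"][:,None]));return (p[:2]/p[2]).T
    def render(v):
        o=np.zeros(m.shape,np.uint8);P=[]
        cir=lambda r,z:pr(np.c_[v[0]+r*np.cos(a),v[1]+r*np.sin(a),np.full(60,z)])
        hull=cv2.convexHull(np.vstack([cir(.019,zt),cir(.019,zt-.024)]).astype(np.float32))
        cv2.fillPoly(o,[np.round(hull*16).astype(int)],1,shift=4)
        b1=np.zeros_like(o);b2=np.zeros_like(o)
        cv2.fillPoly(b1,[np.round(cir(.011,zt)*16).astype(int)],1,shift=4);cv2.fillPoly(b2,[np.round(cir(.011,zt-.024)*16).astype(int)],1,shift=4)
        o[(b1&b2)>0]=0
        return o
    f=lambda v:float(np.sum(render(v)!=m))
    t=s["tcp_pos"]
    best=min(((f((t[0]+dx,t[1]+dy)),dx,dy) for dx in np.arange(-.008,.0081,.002) for dy in np.arange(-.006,.0061,.002)))
    r=minimize(lambda u:f((t[0]+u[0]/1e3,t[1]+u[1]/1e3)),[best[1]*1e3,best[2]*1e3],method="Nelder-Mead",options=dict(initial_simplex=[[best[1]*1e3,best[2]*1e3],[best[1]*1e3+1.5,best[2]*1e3],[best[1]*1e3,best[2]*1e3+1.5]]))
    return r.x,r.fun,m.sum(),render((t[0]+r.x[0]/1e3,t[1]+r.x[1]/1e3))
E
python3 - <<'E'
from fit import *
get_image("wrist");im=get_image("wrist");s=sense();print(s["tcp_pos"],s["orientation"])
for h in(.0225,.020,.025,.03):
    x,fv,n,o=collar_fit(im,s,s["tcp_pos"][2]+h);print(h,x.round(2),fv,n)
x,fv,n,o=collar_fit(im,s,s["tcp_pos"][2]+.0225)
cs,_=cv2.findContours(o,cv2.RETR_CCOMP,cv2.CHAIN_APPROX_NONE);cv2.drawContours(im,cs,-1,(0,255,0),1)
cv2.imwrite("pics/w22.png",cv2.resize(im[220:420,220:440],None,fx=2.7,fy=2.7)[:,:,::-1])
E
```

```text
[ 0.42171268 -0.39078779  0.11994691] [ 3.14048445e+00 -2.72406244e-03  3.13901375e+00]
0.0225 [ 1.1 -0.7] 1611.0 9416
0.02 [ 2.2  -0.12] 1200.0 9416
0.025 [ 0.2  -0.47] 2033.0 9416
0.03 [-2.14 -0.03] 2913.0 9416
```

View pics/w22.png

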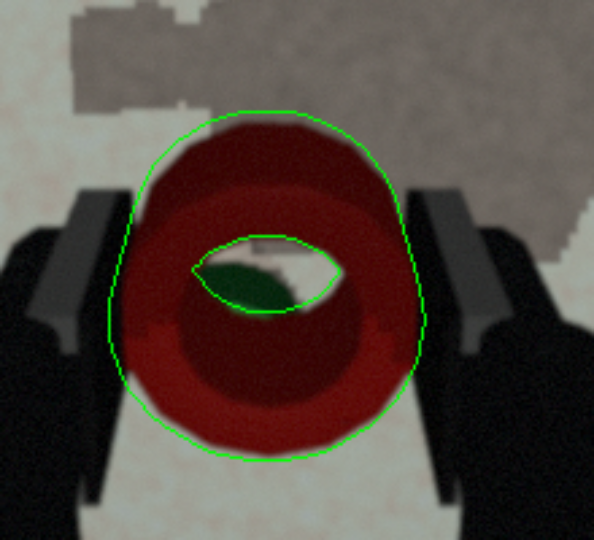

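```bash
python3 - <<'E'
from fit import *
im=get_image("wrist");s=sense();print(s["tcp_pos"],s["orientation"])
for h in(.002,.006,.010,.013,.016,.019):
    x,fv,n,o=collar_fit(im,s,s["tcp_pos"][2]+h);print(h,x.round(2),fv,n)
E
```

```text
[ 0.42177432 -0.39071144  0.11970473] [ 3.14010521e+00 -2.81834190e-03  3.13912932e+00]
0.002 [10.42 -0.27] 1985.0 9418
0.006 [ 9.18 -0.15] 1521.0 9418
0.01 [ 7.99 -0.02] 967.0 9418
0.013 [ 6.29 -0.27] 577.0 9418
0.016 [ 4.54 -0.42] 693.0 9418
0.019 [ 3.36 -0.28] 1050.0 9418
```

```bash
python3 - <<'E'
from fit import *
ims=[get_image("scene").astype(float) for _ in range(3)];im=np.mean(ims,0).astype(np.uint8);s=sense();t=s["tcp_pos"];print(t)
hsv=cv2.cvtColor(im,cv2.COLOR_RGB2HSV)
m=(((hsv[:,:,0]<7)|(hsv[:,:,0]>172))&(hsv[:,:,1]>110)&(hsv[:,:,2]>35)).astype(np.uint8)
n,l,st,c=cv2.connectedComponentsWithStats(m)
for i in range(1,n):
    if st[i,4]>40 and 120<c[i][0]<260: print(st[i],c[i])
for dx,h in((.0011,.0225),(.0055,.0145),(0,.0225)): print(dx,h,proj("scene",t+np.array([dx,0,h-.012])))
print(proj("scene",(.4235,-.391,.012)),"vs bench obs 172.6 276.1")
c=s
get_image("wrist")
for h in(.0225,.0145): print(h,ray("wrist",(320,338.5),t[2]+h)-t)
x,y,w,hh=140,210,90,70
cv2.imwrite("pics/s22.png",cv2.resize(im[y:y+hh,x:x+w],None,fx=8,fy=8,interpolation=cv2.INTER_CUBIC)[:,:,::-1])
E
```

```text
[ 0.42241813 -0.39067136  0.12006701]
[113   0  79  49 493] [153.42393509  19.76876268]
[197  47  43  36 293] [218.17064846  64.42320819]
[242  77  24  27 198] [250.48484848  87.13131313]
[233 159   9  13  48] [236.85416667 165.29166667]
[154 239  17  15 192] [161.77604167 245.734375  ]
0.0011 0.0225 [161.26054035 245.41513747]
0.0055 0.0145 [162.40365977 248.82621963]
0 0.0225 [161.18152524 245.14646048]
[172.62014783 277.89678854] vs bench obs 172.6 276.1
0.0225 [ 0.00109289 -0.00016889  0.0225    ]
0.0145 [ 0.00544125 -0.0001572   0.0145    ]
```

View pics/s22.png

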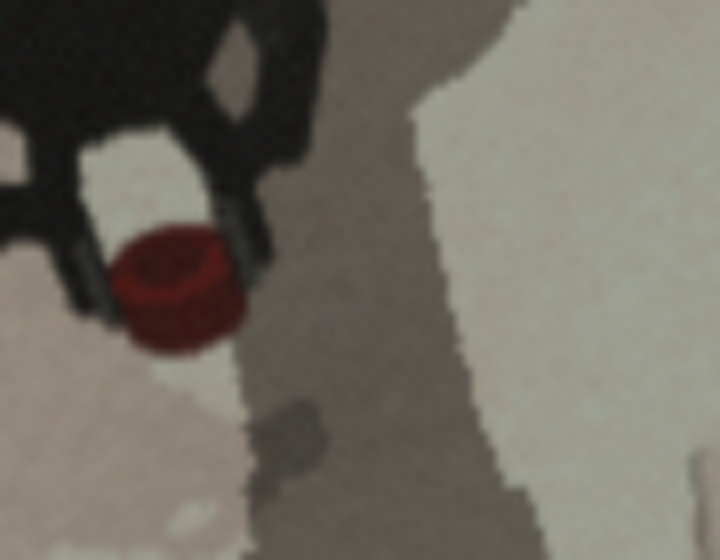

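Call:
{"method": "arm_command", "body": {"gripper": [0,0,0,0,0,0,0,0,0,0,0,0,0,0,0,0,0], "translation": [[0.008,0.014,0.015],[0.0171,0.0295,0],[0.0171,0.0295,0],[0.0171,0.0295,0],[0.0171,0.0295,0],[0.0171,0.0295,0],[0.0171,0.0295,0],[0.0171,0.0295,0],[0.0171,0.0295,0],[0.0171,0.0295,0],[0.0171,0.0295,0],[0.0171,0.0295,0],[0.0087,0.0152,0],[0,0,0],[0,0,0],[0,0,0],[0,0,0]], "rot": [[0,0,0],[0,0,0],[0,0,0],[0,0,0],[0,0,0],[0,0,0],[0,0,0],[0,0,0],[0,0,0],[0,0,0],[0,0,0],[0,0,0],[0,0,0],[0,0,0],[0,0,0],[0,0,0],[0,0,0]]}}

```text
time_s: 28.88
tcp_pos: [0.6274, -0.0387, 0.1363]
orientation: [-3.14, -0.001, 3.137]
force: [0.3, 0.2, -0.7]
opening: 0.0354
```

```bash
python3 - <<'E'
from fit import *
get_image("wrist");get_image("wrist")
im=get_image("wrist");s=sense();print(s["time_s"],s["tcp_pos"],s["orientation"],s["force"].round(1),s["opening"])
print(landmark_of("wrist","post_mid"))
print(proj("wrist",(.588,-.0375,.097)))
cv2.imwrite("pics/w23.png",im[:,:,::-1])
E
```

```text
29.0333 [ 0.6274784  -0.03876449  0.13621302] [-3.14089010e+00 -3.72731929e-04  3.13698825e+00] [ 0.  -0.2 -1.1] 0.03520480699342199
[{'pixel': [323.6, 188.7], 'confidence': 0.65}]
[322.11649798 186.43589493]
```

View pics/w23.png

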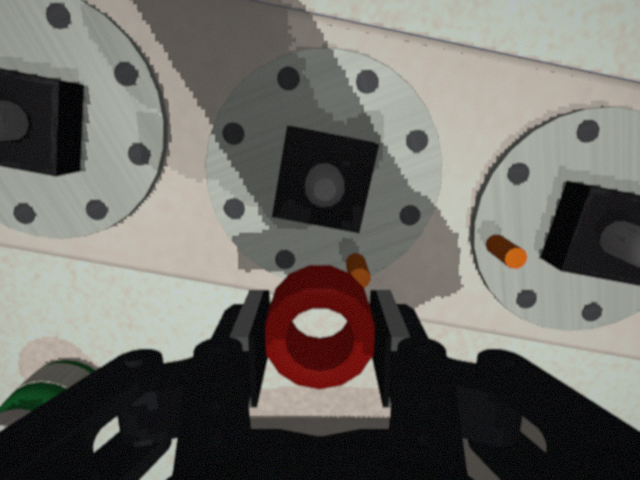

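```bash
python3 - <<'E'
from fit import *
im=get_image("wrist");s=sense();t=s["tcp_pos"];print(t)
b=cv2.resize(im[140:230,270:370],None,fx=6,fy=6,interpolation=cv2.INTER_CUBIC);b=cv2.convertScaleAbs(b,alpha=2)
p=proj("wrist",(.588,-.0375,.097));cv2.drawMarker(b,tuple(int(v) for v in (p-(270,140))*6+3),(0,255,0),0,20)
cv2.imwrite("pics/w24.png",b[:,:,::-1])
for q in((323.6,188.7),(324,186)):print(ray("wrist",q,.097))
for h in(.0225,):print(collar_fit(im,s,t[2]+h)[0])
E
```

```text
[ 0.62759008 -0.0382625   0.13624084]
[ 0.58905809 -0.03660477  0.097     ]
[ 0.58786878 -0.03642779  0.097     ]
[ 1.64487481 -0.71044493]
```

View pics/w24.png

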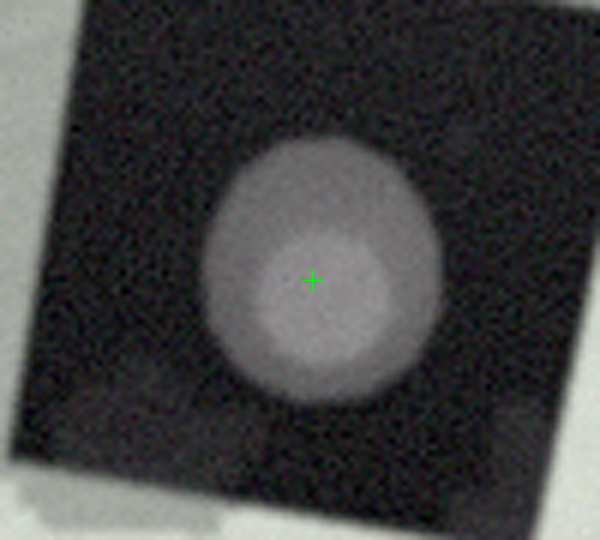

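Call:
{"method": "arm_command", "body": {"gripper": [0,0,0,0,0,0,0,0,0,0], "translation": [[-0.02,0.0018,0],[-0.0198,0,0],[0,0,0],[0,0,-0.012],[0,0,-0.01],[0,0,-0.006],[0,0,-0.003],[0,0,0],[0,0,0],[0,0,0]], "rot": [[0,0,0],[0,0,0],[0,0,0],[0,0,0],[0,0,0],[0,0,0],[0,0,0],[0,0,0],[0,0,0],[0,0,0]]}}

```text
time_s: 29.97
tcp_pos: [0.5885, -0.0352, 0.1054]
orientation: [3.141, 0.001, 3.139]
force: [0.0, -0.2, -0.7]
opening: 0.0355
```

```bash
cat > sn3.py <<'E'
from fit import *
import sys
im=get_image("wrist");s=sense();t=s["tcp_pos"];print(s["time_s"],t,s["orientation"].round(3),s["force"].round(1),s["ft_torque"].round(2),s["opening"])
a=cv2.resize(im[220:420,200:440],(480,400));
sc=get_image("scene")[215:285,280:370];b=cv2.resize(sc,(514,400),interpolation=cv2.INTER_CUBIC)
cv2.imwrite("pics/"+sys.argv[1]+".png",cv2.resize(cv2.convertScaleAbs(np.hstack([a,b]),alpha=1.5),None,fx=.8,fy=.8)[:,:,::-1])
E
python3 sn3.py w25
```

```text
30.0167 [ 0.58845499 -0.03520531  0.10549566] [3.141e+00 1.000e-03 3.139e+00] [-1.5 -0.5  0.3] [ 0.   -0.02  0.02] 0.03552785244663229
```

View pics/w25.png

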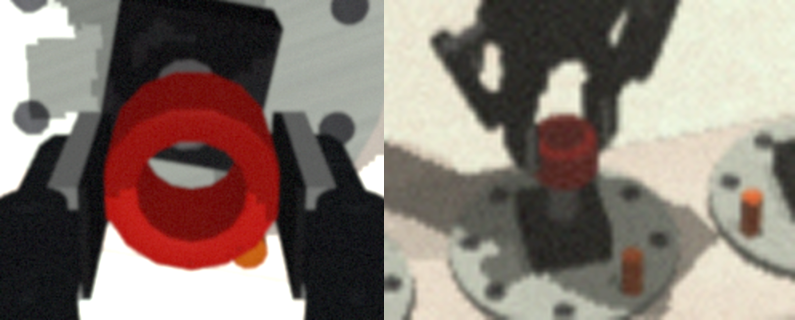

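Call:
{"method": "arm_command", "body": {"gripper": [0,0,0,0,0,0,0,0,0], "translation": [[-0.0008,-0.0015,0],[0,0,0],[0,0,-0.004],[0,0,-0.003],[0,0,-0.003],[0,0,-0.002],[0,0,-0.002],[0,0,0],[0,0,0]], "rot": [[0,0,0],[0,0,0],[0,0,0],[0,0,0],[0,0,0],[0,0,0],[0,0,0],[0,0,0],[0,0,0]]}}

```text
time_s: 30.82
tcp_pos: [0.5872, -0.0369, 0.091]
orientation: [3.142, -0.0, 3.139]
force: [0.1, 0.8, 0.3]
opening: 0.0356
```

```bash
python3 sn3.py w26
```

```text
30.8667 [ 0.58725509 -0.03691499  0.09121608] [3.142 0.    3.139] [ 0.2 -0.2  0.3] [-0.01 -0.    0.01] 0.03539016040862106
```

View pics/w26.png

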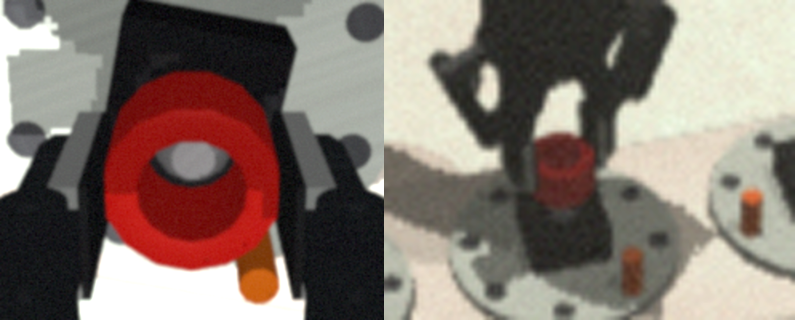

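```bash
python3 - <<'E'
from h import *
get_image("wrist");t=sense()["tcp_pos"];print(t,ray("wrist",(320.6,320),.097)-t)
E
```

```text
[ 0.58733779 -0.03693273  0.09135343] [0.00246493 0.00013705 0.00564657]
```

Call:
{"method": "arm_command", "body": {"gripper": [0,0,0,0,0,0,0], "translation": [[0,0,-0.002],[0,0,-0.002],[0,0,-0.002],[0,0,-0.002],[0,0,-0.002],[0,0,0],[0,0,0]], "rot": [[0,0,0],[0,0,0],[0,0,0],[0,0,0],[0,0,0],[0,0,0],[0,0,0]]}}

```text
time_s: 31.55
tcp_pos: [0.5871, -0.037, 0.081]
orientation: [-3.142, -0.0, 3.139]
force: [-0.6, 0.4, -0.2]
opening: 0.0354
```

```bash
python3 sn3.py w27
```

```text
31.6 [ 0.58720856 -0.03693491  0.08116158] [ 3.142 -0.     3.139] [-0.7 -0.1 -0. ] [-0.03  0.01  0.  ] 0.03529412941517632
```

View pics/w27.png

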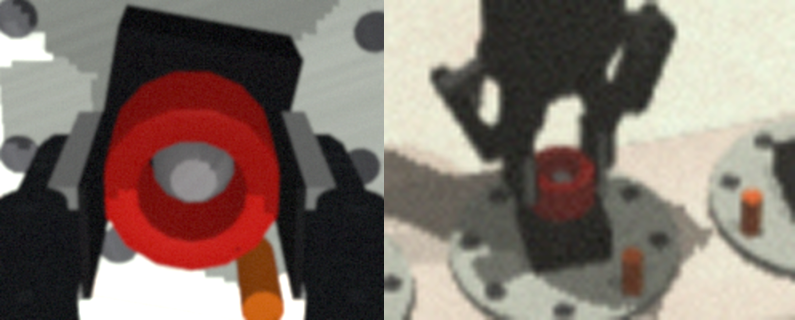

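Call:
{"method": "arm_command", "body": {"gripper": [0,0,0,0,0,0], "translation": [[0.0008,0,-0.002],[0,0,-0.002],[0,0,-0.002],[0,0,-0.0015],[0,0,0],[0,0,0]], "rot": [[0,0,0],[0,0,0],[0,0,0],[0,0,0],[0,0,0],[0,0,0]]}}

```text
time_s: 32.15
tcp_pos: [0.5879, -0.037, 0.0735]
orientation: [-3.142, -0.0, 3.139]
force: [-0.8, -0.2, -0.5]
opening: 0.0354
```

```bash
python3 sn3.py w28
```

```text
32.2 [ 0.58798992 -0.03695222  0.07364248] [-3.142 -0.     3.139] [ 0.2  0.  -0.1] [0.04 0.01 0.07] 0.035297664461431184
```

View pics/w28.png

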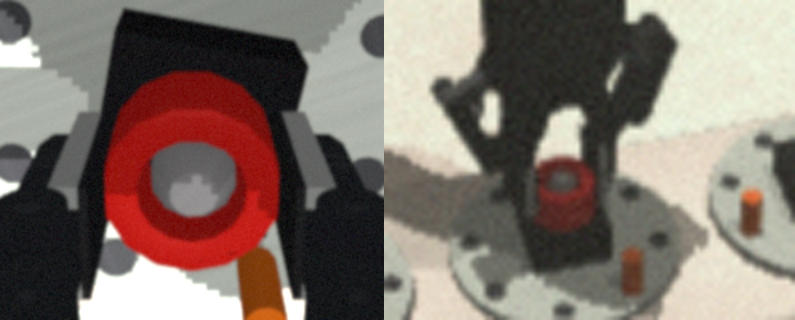

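Call:
{"method": "arm_command", "body": {"gripper": [0,0,0,0.6,0.6,0.6,0.6,0.6,0.6], "translation": [[0,0,-0.001],[0,0,-0.001],[0,0,0],[0,0,0],[0,0,0],[0,0,0],[0,0,0],[0,0,0],[0,0,0]], "rot": [[0,0,0],[0,0,0],[0,0,0],[0,0,0],[0,0,0],[0,0,0],[0,0,0],[0,0,0],[0,0,0]]}}

```text
time_s: 33.0
tcp_pos: [0.588, -0.037, 0.0717]
orientation: [-3.142, -0.0, 3.139]
force: [-0.7, 0.8, -0.3]
opening: 0.0513
```

```bash
python3 sn3.py w29
```

```text
33.05 [ 0.58797911 -0.03700044  0.0717145 ] [-3.141 -0.     3.139] [ 0.1  0.6 -0.6] [0.03 0.01 0.  ] 0.051220666213878586
```

View pics/w29.png

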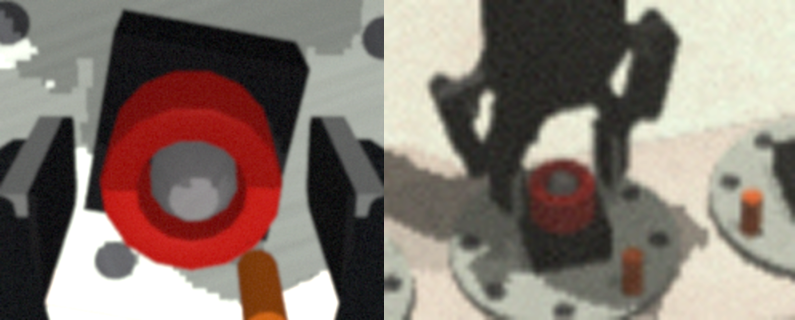

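Released and clear. Retreat upward and back, then verify.

Call:
{"method": "arm_command", "body": {"gripper": [0.6,0.6,0.6,0.6,0.6,0.6,0.6,0.6,0.6,0.6,0.6,0.6,0.6,0.6], "translation": [[0,0,0.005],[0,0,0.01],[0,0,0.02],[0,0,0.03],[0,0,0.03],[0,-0.03,0.02],[0,-0.04,0.02],[0,-0.04,0],[0,-0.04,0],[0,-0.04,0],[0,-0.04,0],[0,0,0],[0,0,0],[0,0,0]], "rot": [[0,0,0],[0,0,0],[0,0,0],[0,0,0],[0,0,0],[0,0,0],[0,0,0],[0,0,0],[0,0,0],[0,0,0],[0,0,0],[0,0,0],[0,0,0],[0,0,0]]}}

```text
time_s: 34.27
tcp_pos: [0.588, -0.2634, 0.2061]
orientation: [3.14, 0.001, 3.139]
force: [0.3, 0.4, -0.5]
opening: 0.0512
```

```bash
python3 - <<'E'
from h import *
s=sense();print(s["time_s"],s["tcp_pos"])
im=get_image("top");a=cv2.resize(im[180:320,180:520],(680,280),interpolation=cv2.INTER_CUBIC)
sc=get_image("scene")[200:330,120:440];b=cv2.resize(sc,(680,276),interpolation=cv2.INTER_CUBIC)
cv2.imwrite("pics/f1.png",np.vstack([a,b])[:,:,::-1])
for cam,I in(("top",im),("scene",get_image("scene"))):
    hsv=cv2.cvtColor(I,cv2.COLOR_RGB2HSV);m=(((hsv[:,:,0]<6)|(hsv[:,:,0]>173))&(hsv[:,:,1]>110)&(hsv[:,:,2]>50)).astype(np.uint8)
    n,l,st,c=cv2.connectedComponentsWithStats(m)
    q=proj(cam,(.5885,-.0375,.082))
    for i in range(1,n):
        if st[i,4]>15 and np.hypot(*(c[i]-q))<25: print(cam,st[i],c[i],"expect",q, ray(cam,c[i],.084))
E
```

```text
34.2667 [ 0.58804256 -0.26342163  0.20607235]
top [318 229  14  13 102] [324.74509804 234.93137255] expect [323.98838147 235.57082239] [ 0.59023602 -0.03963948  0.084     ]
scene [312 250  14  16 155] [318.62580645 257.6       ] expect [317.61593775 257.26542162] [ 0.59262966 -0.03648259  0.084     ]
```

View pics/f1.png

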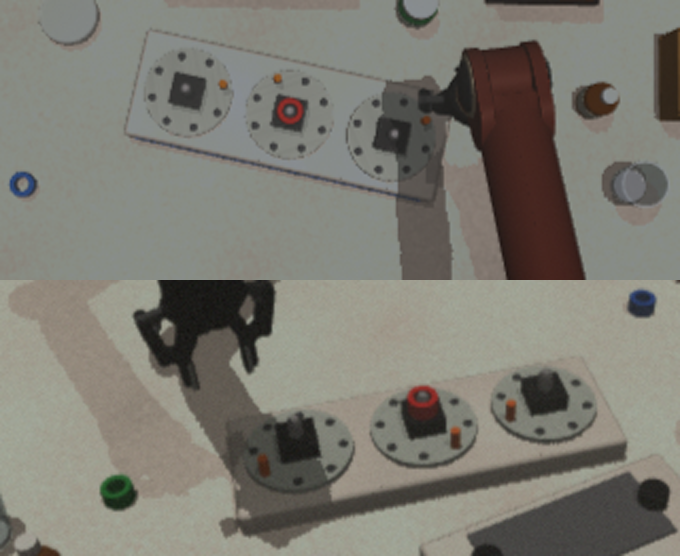

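```bash
python3 -c "
from bench import *
print(close_job())"
```

```text
the job is handed in; nothing more can be done
None
```

The middle rotor is the one that binds. The red collar is fully down on its post and released, and I handed the job in at about 34 s of the 72 s allowed.

**Rotors:** I turned each rotor one way by its peg, about 125–130° (left and right counter-clockwise, mid clockwise). The measured force on the tool was about 1 N or less for left and right, which is within the sensor noise. For mid it was about 4–6 N and it stayed after I stopped. I sampled the force at stops rather than continuously, but no reading came near 15 N.

**Last checks:**
- **Collar position:** in the top and scene views the collar is centred on the mid post. Its image centroid is within about 1 pixel of where it should be when seated, with its centre 82 mm up. That corresponds to 2–4 mm, close to the calibration error.
- **Collar fit:** it went on with no rise in force, and the hand was at the expected seated height when I let go.
- **Rest of the bench:** the arm is clear. The blue and green collars and the other objects in view look unmoved. The top image I checked was cropped, so the tip box and screwdriver were not re-checked; the arm never went near them.

**What disagreed:**
- **Fingertips:** they sit higher relative to the reported tool point than the 19 mm given. My first push at the right peg passed over its top without touching it. I lowered the hand and repeated it.
- **Collar fit in the wrist picture:** when I fitted the collar in the hand there, the fit preferred a collar about 8 mm lower in the grip. The scene view and the height at which I picked it up both supported the value I used.

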